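Ready the cleaning place: clear the paper, gauge the air canister, dock or stand it

TASK

Get the watch-cleaning place ready: throw all the crumpled packing paper into the waste bin and check the air canister: push the gauge's rod, still out from the last reading, fully in, then press the gauge fully home on the canister's valve. If the rod now comes out so far that its black ring clears the barrel (12 mm), the canister is charged: stand it upright on the cleaning mat; if not, stand it in the compressor's round filling dock. Put the gauge back upright in its stand with the new reading still showing, and leave the watches, loupe, tins and tools where they lie.

Things in the scene. Friction and masses are not known exactly. Their poses are not given: they have to be found in the camera images.
- mat: the grey cleaning mat, 240 x 320 x 3 mm, fixed flat on the desk; origin at the centre of its underside, x along its 240 mm side, y along its 320 mm side, top surface at z = 3 mm. A pocket watch and a loupe lie along its far (+x) edge, further than 60 mm from its centre line, and stay there
- paper_a: a ball of crumpled packing paper, stiff, about 56 mm across and 47 mm high, 14 g; origin at its middle, 22 mm above its flat foot. Three to five of the five such balls are present, on the mat at first
- paper_b: a ball of crumpled packing paper, stiff, about 56 mm across and 47 mm high, 14 g; origin at its middle, 22 mm above its flat foot. Three to five of the five such balls are present, on the mat at first
- paper_c: a ball of crumpled packing paper, stiff, about 56 mm across and 47 mm high, 14 g; origin at its middle, 22 mm above its flat foot. Three to five of the five such balls are present, on the mat at first
- paper_d: a ball of crumpled packing paper, stiff, about 56 mm across and 47 mm high, 14 g; origin at its middle, 22 mm above its flat foot. Three to five of the five such balls are present, on the mat at first
- paper_e: a ball of crumpled packing paper, stiff, about 56 mm across and 47 mm high, 14 g; origin at its middle, 22 mm above its flat foot. Three to five of the five such balls are present, on the mat at first
- bin: the grey open waste bin, fixed, 170 (x) x 150 (y) mm, 120 mm high, walls and floor 4 mm; origin at the centre of its underside
- can: the refillable air canister, a plain aluminium cylinder 58 mm in diameter with a flat top at z = 118 mm, 0.25 to 0.5 kg, standing loose on the desk; origin at the centre of its underside, z along its axis. A tyre valve stem stands in the middle of its top
- valve_tip (a point): tip of the canister's brass valve stem, on its axis 146 mm above its underside; the stem is 28 mm long and 10 mm in diameter, its last 4 mm tapered
- gauge: the stick pressure gauge, 130 mm long with its rod in, standing upright in its stand, cup-shaped chuck down; origin at the centre of the chuck's mouth, z along the gauge towards the rod end. Chuck 33 mm in diameter, 34 mm long; above it a plain barrel 17 mm in diameter from z = 40 to 121 mm, barrel end at 125 mm; 0.13 kg
- gauge_mouth (a point): centre of the chuck's mouth (the same point as the gauge's origin). The mouth is a funnel 23 mm wide that narrows to a 14 mm bore 9 mm up; the bore's floor is 24 mm above the mouth, so that the gauge is fully home on a valve when the valve's tip is 24 mm inside the mouth
- gauge_rod (a joint): how far the white indicator rod is out of the barrel's top end, m: 0 (in, only its 4 mm cap, 14 mm wide, shows) to 0.024; it starts out. A push of 3 to 5 N slides it either way and it stays. Pressed fully home on a valve, the gauge has its rod driven out to 3 to 22 mm, more for more air; the push then rises steeply. Its black ring just clears the barrel at 0.012
- gauge_stand: the gauge's round wooden stand, fixed, 60 mm in diameter, 50 mm high, with a 40 mm bore whose floor is at z = 8 mm; origin at the centre of its underside
- dock (a point): centre of the floor of the compressor's round filling dock, 6 mm above the desk; the floor is 80 mm across inside a lip that stands 8 mm above it. The compressor (a grey tank 240 mm long along x, with a motor on top, 175 mm high) stands on the right (-y) side of the dock, from 110 to 220 mm from the dock's centre, and moves with it without turning
- watch_a: brass pocket watch, 50 mm across, 14 mm high, on the mat's far edge; origin at the centre of its underside; not part of the job
- watch_b: steel pocket watch, 50 mm across, 14 mm high, on the desk; origin at the centre of its underside; not part of the job
- loupe: black loupe, 34 mm across, 34 mm high, on the mat's far edge; origin at the centre of its underside; not part of the job
- tin_a: round dial tin, 60 mm across, 22 mm high, beyond the mat; not part of the job
- tin_b: round dial tin, 60 mm across, 22 mm high, on the robot's side of the mat or beside it; not part of the job
- pen: pen lying beyond the mat, 150 mm long; not part of the job
- driver: small screwdriver lying on the far side of the desk, 150 mm long; not part of the job
Mind the look-alikes: they are no part of the job. Leave any blue or red look-alike of the paper_e alone.

How it is judged (in metres and radians):
On the way, in this order (a step that is already met when the one before it is completed fails the run):
1. the gauge's rod, out from the last reading, is pushed fully in (value of joint gauge_rod below 0.0025 m), for 0.2 s.
2. the gauge is pressed fully home on the canister's valve and its rod has come out (z of gauge_mouth in the frame of valve_tip below -0.02 m and horizontal distance between gauge_mouth and valve_tip below 0.006 m and angle between the z axis of gauge and the z axis of can, either way round below 0.15 rad and value of joint gauge_rod above 0.002 m), for 0.2 s.
At the end, for the whole second after the job is handed in: All paper is in the bin; the canister stands upright: on the mat (axis within 100 x 140 mm of its centre) if the rod is out 12 mm or more, else in the dock (within 13 mm of its centre); 10 to 14 mm: either. The gauge stands down in its stand, rod still out; all at rest (x of paper_a in the frame of bin between -0.083 and 0.083 m and y of paper_a in the frame of bin between -0.073 and 0.073 m and z of paper_a in the frame of bin between 0 and 0.112 m and x of paper_b in the frame of bin between -0.083 and 0.083 m and y of paper_b in the frame of bin between -0.073 and 0.073 m and z of paper_b in the frame of bin between 0 and 0.112 m and x of paper_c in the frame of bin between -0.083 and 0.083 m and y of paper_c in the frame of bin between -0.073 and 0.073 m and z of paper_c in the frame of bin between 0 and 0.112 m and x of paper_d in the frame of bin between -0.083 and 0.083 m and y of paper_d in the frame of bin between -0.073 and 0.073 m and z of paper_d in the frame of bin between 0 and 0.112 m and x of paper_e in the frame of bin between -0.083 and 0.083 m and y of paper_e in the frame of bin between -0.073 and 0.073 m and z of paper_e in the frame of bin between 0 and 0.112 m and ((value of joint gauge_rod above 0.01 m and x of can in the frame of mat between -0.1 and 0.1 m and y of can in the frame of mat between -0.14 and 0.14 m and z of can in the frame of mat between 0.0005 and 0.009 m and angle between can's own z axis and vertical below 0.08 rad) or (value of joint gauge_rod below 0.014 m and horizontal distance between can and dock below 0.013 m and z of can in the frame of dock between -0.004 and 0.005 m and angle between can's own z axis and vertical below 0.08 rad)) and horizontal distance between gauge and gauge_stand below 0.009 m and z of gauge in the frame of gauge_stand below 0.014 m and angle between gauge's own z axis and vertical below 0.12 rad and value of joint gauge_rod above 0.002 m and linear speed of each of can, gauge below 0.02 m/s); the robot touches nothing.
It fails at once if the air canister is knocked over (tilted more than 35 degrees) (angle between can's own z axis and vertical above 0.61 rad).
It fails at once if a watch, the loupe, a dial tin, the pen or the screwdriver is displaced by more than 35 mm (distance of any of watch_a, watch_b, loupe, tin_a, tin_b, pen, driver from where it was at the start of the episode above 0.035 m).
Of paper_a, paper_b, paper_c, paper_d, paper_e only 3 to 5 are there at a start; the rules pass over those that are not, and their reading is None.
At some moment in a run one of paper_a, paper_b, paper_c, paper_d, paper_e may be knocked a few centimetres aside while the robot is not near it.
It also fails if it takes over 208 s, if anything falls off the work surface, if the arm or the gripper's body presses on something with over 40 N, if the wrist force passes 120 N, or if a joint passes its speed limit or range.

ROBOT

A 6-joint arm with a two-finger parallel gripper is mounted at the origin on the work surface. World frame = base frame: x ahead of the robot, y to its left, z up, the work surface at z = 0. Lengths are in m, angles in degrees, forces in N, time in s.
With the tool pointing down it reaches from about 0.4 to 0.825 m from the base axis. Payload 7 kg.
Tool frame: the origin (TCP) lies on the centre line of the jaws, within the pads' length; the fingertips stand 14 mm ahead of it and the grasp point (between the pads) lies 5 mm behind it; z points along the fingers, x is the direction in which the jaws open and shut, and the axes are right-handed (so a half turn about z gives the same grasp; the last joint's range is limited). The gripper opens to 88 mm and grips with 3 to 60 N. Pads are 19 mm wide; open, the fingers measure 130 mm over their backs; the gripper's body (78 mm by 193 mm) begins 47 mm behind the grasp point.
Start: joints at [-51.962, 20.546, 0.682, 0, -70.136, -16.507], TCP at [0.248, -0.628, 0.241] pointing down, gripper open.
Joint ranges: [-176.03, 176.03], [-82.01, 121.73], [-58.28, 71.71], [-173.87, 95.51], [-174.79, -0.11], [-173.66, 173.66]. Speed limits (degrees/s): [136.94, 136.94, 172.46, 180, 180, 180].

INTERFACE

Orientations are given as [roll, pitch, yaw] about the fixed x, y, z axes, in that order (R = Rz(yaw) Ry(pitch) Rx(roll)).
In Python, from plant import * gives the robot as it stands.
- The arm moves only by the shell command python3 -m handwheel 'ROWS' [OPENING]. ROWS is JSON, a list of rows, each a list of 2 entries, a list of its own where there are three numbers: the shift along the tool's x, y, z each as a share of 0.2 m, from -1 to 1, then the turn, a rotation vector about the tool's x, y, z each as a share of 360 degrees, from -1 to 1. In form: [[[tx, ty, tz], [ax, ay, az]], ...]. A call has 1 to 5 rows; each row is the pose to reach, as a shift and turn from the pose commanded when the call began, along the tool's axes at that moment, turning the shorter way round; what a row does not reach only later rows make up. A row lasts 1/12 s, in which the tool goes at most 41.7 mm and 7.16 degrees, less where a joint would pass 70% of its speed; a pose out of reach is approached as far as the arm can. A call with a number of a shift or a turn outside -1 to 1 is refused whole. A call with a gripper value outside its range is refused whole. OPENING is the closure, from -1 (fully open) to 1 (shut), set as the call begins (- or left out, the last holds). The fingers move at their own pace and stop on an object; the grip force is fixed at half the most. Time passes only in rows, so rows that repeat a pose let the fingers close. It gives the time, the measured TCP pose, the force and the opening at its end, in the units of the state.
- get_obs(): the state, without advancing time (a new reading comes with each control period).
- snapshot(name): name is "side" or "top" or "wrist"; returns a dict with "color" (384x512x3 uint8, red, green, blue), "z_map" (384x512 float32, m along the optical axis (not along the pixel's ray), 0 where there is no reading), "intrinsics" (3x3 intrinsics, pixels), "rvec" (rotation vector, rad) and "tvec" (3), from world to camera coordinates, as OpenCV has them. Camera axes: x right, y down, z forward; pixel columns grow to the right and rows downward; lengths in m; the calibration is good to about 2 mm. A picture is of the moment at which its call begins.
- close_job(): hands the job in, once; it reports no verdict.
The state is a dict: "clock": time; "joint_pos": joint angles; "qvel": joint speeds; "tau": joint torques, N m; "tool_pos": TCP position; "orientation": TCP orientation; "force": force on the tool from outside, world axes, zero at the start; "moment": the same for the moment, N m; "opening": finger opening in m.
Only numpy, scipy, OpenCV 4.12 (cv2) and the standard library are available. Lean on these libraries where they do the work, as an engineer would, in place of code of your own. Each camera call takes 0.05 s, during which the arm holds its last target. There are 200 camera calls.

## Working session

There is one attempt and no reset: what is moved stays moved. The work goes in short steps, Python scripts to look and compute and a shell command to move; the robot and the scene stay as the last step left them, time stands still between calls to the robot, and variables do not carry over. Pictures are saved under pics/ and viewed, about 12 in all and at most 16, crops included, and the job is handed in when it is done.

```bash
ls; mkdir -p pics
cat > h.py <<'E'
from plant import *
import numpy as np, cv2
from scipy.spatial.transform import Rotation as R
def cloud(s):
    K=s['intrinsics'];z=s['z_map'];v,u=np.mgrid[:z.shape[0],:z.shape[1]]
    p=np.stack([(u-K[0,2])/K[0,0]*z,(v-K[1,2])/K[1,1]*z,z],-1)
    M=cv2.Rodrigues(np.array(s['rvec'],float))[0]
    w=(p-np.array(s['tvec']).ravel())@M
    w[z==0]=np.nan
    return w
def save(s,n,crop=None,f=1.5):
    c=s['color'][:,:,::-1]
    if crop: a,b,d,e=crop;c=c[b:e,a:d]
    cv2.imwrite('pics/'+n+'.png',cv2.resize(c,None,fx=f,fy=f,interpolation=cv2.INTER_CUBIC))
def rows(target,rpy=None,yaw=None):
    "shift shares, turn shares from present pose to target"
    o=get_obs();A=R.from_euler('xyz',o['orientation'],degrees=True)
    d=A.inv().apply(np.array(target)-o['tool_pos'])/0.2
    t=np.zeros(3)
    if rpy is not None: t=np.degrees((A.inv()*R.from_euler('xyz',rpy,degrees=True)).as_rotvec())/360
    print('shift',d.round(4),'turn',t.round(4))
E
python3 - <<'E'
from h import *
for n in('top','side'):
    s=snapshot(n);save(s,n+'0');np.savez('/tmp/'+n+'.npz',c=s['color'],w=cloud(s))
    M=cv2.Rodrigues(np.array(s['rvec'],float))[0];print(n,-M.T@np.array(s['tvec']).ravel(),M[2])
print(get_obs())
E
```

```text
pics
top [0.38957604 0.02280613 1.020485  ] [ 0.18775963 -0.03743941 -0.9815012 ]
side [0.50419618 0.97545571 1.14123994] [ 0.02728478 -0.68585456 -0.72722696]
{'clock': 0.1, 'joint_pos': array([-5.19627621e+01,  2.05850584e+01,  6.37941801e-01, -1.84986812e-02,
       -7.01361385e+01, -1.65067549e+01]), 'qvel': array([-0.10049928, -0.06474901,  0.06341012,  0.10859832, -0.0510125 ,
        0.03965087]), 'tau': array([-1.52336746e-03, -5.84163880e+01,  2.93749166e+01,  7.01550096e+00,
        1.01061471e-02, -5.53364100e-05]), 'tool_pos': array([ 0.24753892, -0.62750782,  0.23973141]), 'orientation': array([-1.79993017e+02, -8.47655056e-02,  1.11524180e+02]), 'force': array([ 0.16251549, -0.42045894, -0.51740756]), 'moment': array([-0.02627456, -0.00629234, -0.01431831]), 'opening': 0.08762421247547121}
```

View pics/top0.png

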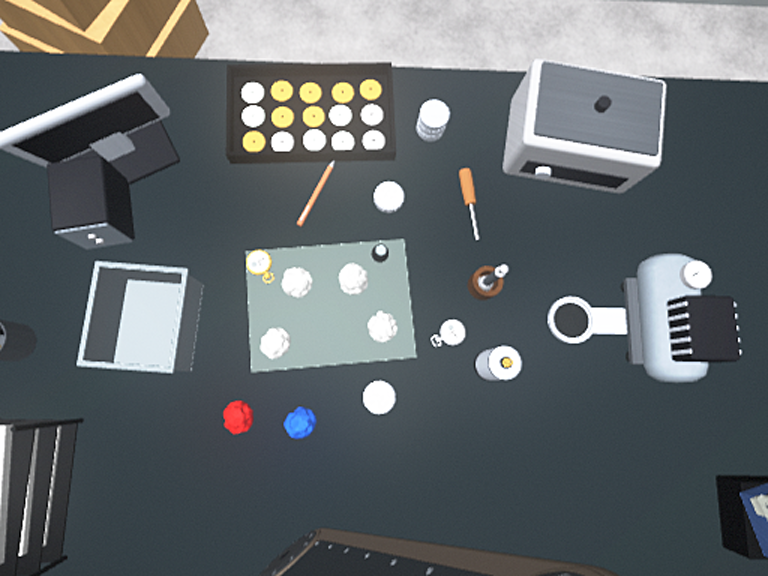

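View pics/side0.png

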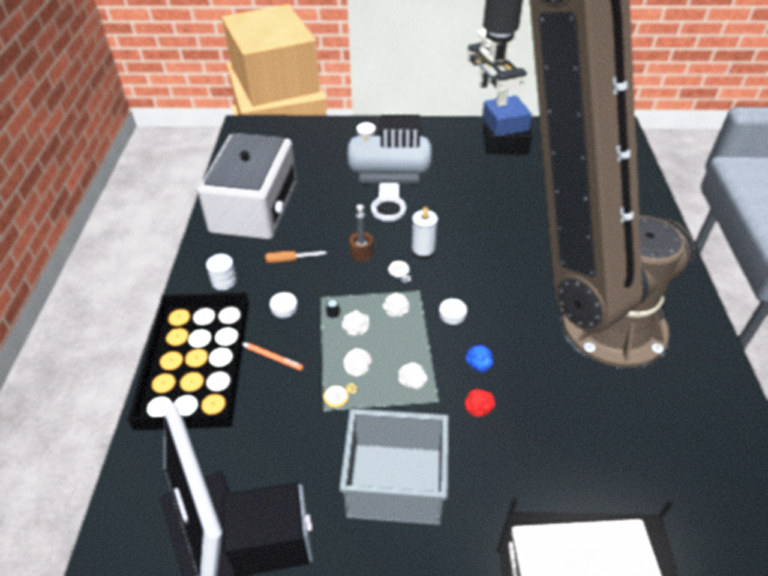

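Top picture (768 px): four crumpled white balls sit on the mat at (296,282), (352,278), (275,343) and (382,326). Things that could be mistaken for them are the smooth tins at (389,196) and (379,397), the red ball at (238,417), the blue ball at (300,423) and the white jar at (433,118). The gauge in its stand is at (488,280), the can at (500,362), the dock at (572,320) and the bin at (140,317). I choose the four faceted white balls on the mat.

Run:
```python
from h import *
T=np.load('/tmp/top.npz');S=np.load('/tmp/side.npz')
W=T['w'].reshape(-1,3)
S_=S['w'].reshape(-1,3)
A=np.vstack([W,S_]);A=A[~np.isnan(A[:,0])]
for (u,v) in [(296,282),(352,278),(275,343),(382,326),(488,280),(500,362),(572,320),(140,317),(330,305),(505,362)]:
    c=T['w'][int(v/1.5),int(u/1.5)];print((u,v),c.round(3))
mat=T['w'][int(305/1.5),int(330/1.5)]
def blob(c,r,z0,z1,P=A):
    q=P[(np.hypot(*(P[:,:2]-c).T)<r)&(P[:,2]>z0)&(P[:,2]<z1)]
    lo,hi=np.percentile(q,[1,99],axis=0);print(len(q),'mid',((lo+hi)/2).round(4),'size',(hi-lo).round(3),'mean',q.mean(0).round(4),'max',hi.round(3))
    return q
for (u,v) in [(296,282),(352,278),(275,343),(382,326)]:
    c=T['w'][int(v/1.5),int(u/1.5)][:2];blob(c,.045,.012,.08)
c=T['w'][int(362/1.5),int(495/1.5)][:2]
print('can');blob(c,.05,.112,.124,W);blob(c,.05,.112,.124,S_);blob(c,.05,.135,.16,A)
c=T['w'][int(280/1.5),int(485/1.5)][:2]
print('stand',c)
for P in(W,S_):
  P=P[~np.isnan(P[:,0])]
  for z0,z1 in((.045,.055),(.06,.1),(.1,.128),(.128,.17)):
    try: blob(c,.06,z0,z1,P)
    except Exception as e: print(e)
cv2.imwrite('pics/crop1.png',np.hstack([cv2.resize(T['c'][150:260,155:355,::-1],(600,330))]))
save({'color':S['c']},'crop2',(210,110,310,200),6)
```

```text
(296, 282) [0.58  0.132 0.047]
(352, 278) [0.592 0.028 0.046]
(275, 343) [0.466 0.165 0.051]
(382, 326) [ 0.502 -0.031  0.048]
(488, 280) [ 0.589 -0.226  0.079]
(500, 362) [ 0.436 -0.233  0.119]
(572, 320) [ 0.527 -0.411  0.008]
(140, 317) [0.513 0.434 0.002]
(330, 305) [0.546 0.068 0.003]
(505, 362) [ 0.435 -0.238  0.127]
557 mid [0.5842 0.1357 0.0345] size [0.053 0.056 0.034] mean [0.5827 0.138  0.0393] max [0.611 0.164 0.052]
513 mid [0.5943 0.026  0.0343] size [0.056 0.055 0.035] mean [0.592  0.0294 0.0389] max [0.622 0.053 0.052]
551 mid [0.4675 0.17   0.0332] size [0.055 0.054 0.037] mean [0.4666 0.1714 0.0387] max [0.495 0.197 0.052]
484 mid [ 0.5021 -0.0303  0.0333] size [0.054 0.054 0.037] mean [ 0.5012 -0.0278  0.039 ] max [ 0.529 -0.003  0.052]
can
354 mid [ 0.4367 -0.2422  0.1177] size [0.053 0.052 0.011] mean [ 0.4359 -0.2414  0.1173] max [ 0.463 -0.216  0.123]
112 mid [ 0.4328 -0.2381  0.1178] size [0.055 0.053 0.011] mean [ 0.4325 -0.2347  0.1166] max [ 0.46  -0.212  0.123]
25 mid [ 0.4342 -0.2408  0.1425] size [0.011 0.012 0.011] mean [ 0.4347 -0.2405  0.1431] max [ 0
[... 280 characters left out ...]
097]
21 mid [ 0.591  -0.2303  0.1139] size [0.011 0.012 0.024] mean [ 0.5897 -0.228   0.1143] max [ 0.596 -0.224  0.126]
52 mid [ 0.5942 -0.2331  0.1439] size [0.015 0.017 0.028] mean [ 0.5928 -0.2321  0.144 ] max [ 0.602 -0.225  0.158]
78 mid [ 0.5904 -0.2262  0.0497] size [0.054 0.052 0.009] mean [ 0.5887 -0.2241  0.0489] max [ 0.617 -0.2    0.054]
39 mid [ 0.5898 -0.2268  0.0803] size [0.016 0.014 0.037] mean [ 0.5891 -0.2264  0.0812] max [ 0.598 -0.22   0.099]
27 mid [ 0.5891 -0.2291  0.1146] size [0.015 0.02  0.026] mean [ 0.5899 -0.2262  0.1147] max [ 0.597 -0.219  0.127]
26 mid [ 0.5913 -0.2312  0.1423] size [0.015 0.02  0.027] mean [ 0.59   -0.2295  0.1417] max [ 0.599 -0.221  0.156]
```

View pics/crop1.png

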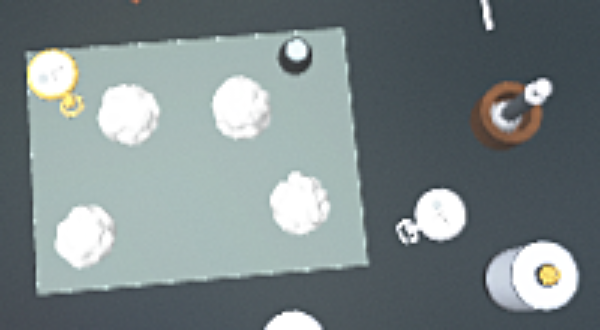

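View pics/crop2.png

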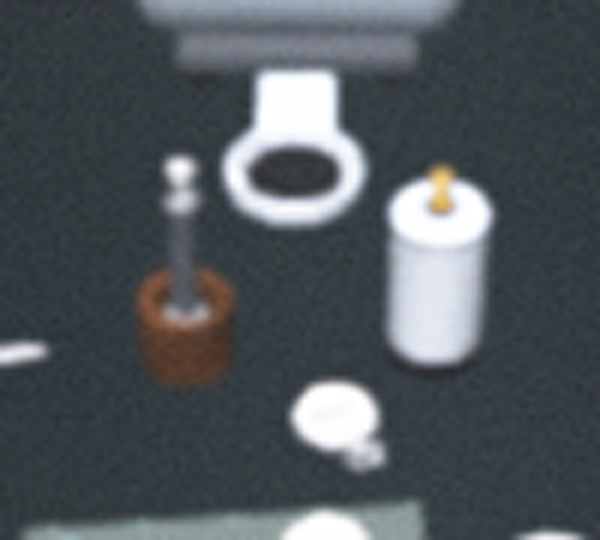

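Crops: the four balls at crop (128,113), (241,107), (84,235) and (300,204) are white, faceted and on the mat, so they are confirmed. The gauge's cap shows its rod clearly out, and its top at z≈0.157 puts the rod at about 19 mm. Next I'll fit the fixed places.

Run:
```python
from h import *
T=np.load('/tmp/top.npz');S=np.load('/tmp/side.npz')
for n,D in(('top',T),('side',S)):
    w=D['w'];P=w.reshape(-1,3);C=D['c'].reshape(-1,3).astype(int);ok=~np.isnan(P[:,0]);P=P[ok];C=C[ok]
    rim=P[(abs(P[:,2]-.12)<.006)&(P[:,1]>.3)&(P[:,1]<.6)&(P[:,0]>.38)&(P[:,0]<.65)]
    print(n,'bin',cv2.minAreaRect(rim[:,:2].astype(np.float32)))
    d=P[(P[:,2]>.009)&(P[:,2]<.02)&(C.min(1)>120)&(np.hypot(P[:,0]-.53,P[:,1]+.41)<.065)&(P[:,1]>-.44)]
    x,y=d[:,0],d[:,1];s=np.linalg.lstsq(np.c_[2*x,2*y,np.ones(len(x))],x*x+y*y,rcond=None)[0]
    print('dock',len(d),s[:2].round(4),np.sqrt(s[2]+s[0]**2+s[1]**2).round(4))
    m=P[(abs(P[:,2]-.003)<.006)&(C[:,1]-C[:,0]>8)&(C[:,1]>70)&(abs(P[:,0]-.54)<.2)&(abs(P[:,1]-.07)<.22)]
    print('mat',cv2.minAreaRect(m[:,:2].astype(np.float32)),len(m))
print('to yaw 90 above gauge:');rows([.591,-.2295,.24],[180,0,90])
```

```text
top bin ((0.52930748462677, 0.43804919719696045), (0.2444656789302826, 0.2302752137184143), 86.83934020996094)
dock 153 [ 0.5283 -0.4077] 0.0424
mat ((0.5399900078773499, 0.07002240419387817), (0.43993839621543884, 0.3998188078403473), 89.96585845947266) 13759
side bin ((0.5288301706314087, 0.43939775228500366), (0.24749799072742462, 0.23473750054836273), 87.32318115234375)
dock 67 [ 0.5239 -0.4044] 0.0419
mat ((0.5370129346847534, 0.07686275243759155), (0.38272473216056824, 0.4425806403160095), 3.350053548812866) 4179
to yaw 90 above gauge:
shift [1.2212e+00 2.3277e+00 2.0000e-04] turn [-0.0001 -0.0002  0.0598]
```

```bash
python3 -m handwheel '[[[0.41,0.78,0],[0,0,0.0598]],[[0.41,0.78,0],[0,0,0.0598]],[[0.41,0.78,0],[0,0,0.0598]],[[0.41,0.78,0],[0,0,0.0598]],[[0.41,0.78,0],[0,0,0.0598]]]' 1
python3 -c "
from h import *
rows([.591,-.2295,.24],[180,0,90])"
```

```text
clock: 0.52
tool_pos: [0.365, -0.4911, 0.2404]
orientation: [180.0, -0.0, 90.0]
force: [-0.6, -0.7, 0.0]
opening: 0.0596
shift [1.3078 1.1303 0.0033] turn [ 0.0001 -0.0001  0.    ]
```

```bash
python3 -m handwheel '[[[0.65,0.56,0],[0,0,0]],[[0.65,0.56,0],[0,0,0]],[[0.65,0.56,0],[0,0,0]],[[0.65,0.56,0],[0,0,0]],[[0.65,0.56,0],[0,0,0]]]'
python3 -m handwheel '[[[0.65,0.57,0],[0,0,0]],[[0.65,0.57,0],[0,0,0]],[[0.65,0.57,0],[0,0,0]],[[0.65,0.57,0],[0,0,0]],[[0.65,0.57,0],[0,0,0]]]'
python3 - <<'E'
from h import *
for n in('wrist','side'):
    s=snapshot(n);save(s,n+'1');w=cloud(s);P=w.reshape(-1,3)
    q=P[(np.hypot(P[:,0]-.591,P[:,1]+.229)<.02)&(P[:,2]>.13)&(P[:,2]<.17)];print(n,len(q),q.mean(0) if len(q) else '',q.max(0) if len(q) else '',q.min(0) if len(q) else '')
rows([.591,-.2295,.175],[180,0,90])
E
```

```text
clock: 0.93
tool_pos: [0.4781, -0.3602, 0.2402]
orientation: [180.0, -0.0, 90.2]
force: [-0.8, -1.2, 0.0]
opening: 0.0263
clock: 1.35
tool_pos: [0.592, -0.2301, 0.2397]
orientation: [180.0, -0.0, 90.2]
force: [-0.4, -1.0, -0.1]
opening: 0.0007
wrist 418 [ 0.59028215 -0.23377692  0.14529128] [ 0.59880484 -0.22511194  0.15710234] [ 0.58296322 -0.24234412  0.1300151 ]
side 25 [ 0.59019998 -0.22963921  0.143181  ] [ 0.59595477 -0.22072325  0.15599739] [ 0.58428032 -0.23913782  0.13057573]
shift [0.0141 0.0065 0.3231] turn [-0.0002 -0.0001  0.0005]
```

View pics/wrist1.png

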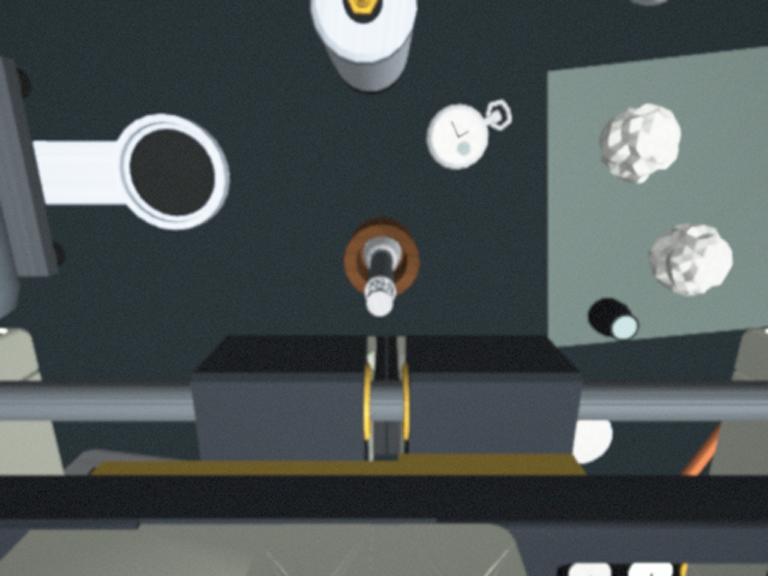

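The wrist view shows the gauge standing upright right below the fingers, with its cap at (379,297), and the can at (362,20). Now pushing the rod in.

```bash
python3 -m handwheel '[[[-0.011,-0.002,0.15],[0,0,0]],[[-0.011,-0.002,0.32],[0,0,0]],[[-0.011,-0.002,0.32],[0,0,0]]]'
python3 -m handwheel '[[[0,0,0.03],[0,0,0]],[[0,0,0.05],[0,0,0]],[[0,0,0.07],[0,0,0]],[[0,0,0.09],[0,0,0]],[[0,0,0.09],[0,0,0]]]'
python3 -m handwheel '[[[0,0,0.01],[0,0,0]],[[0,0,0.015],[0,0,0]],[[0,0,0.02],[0,0,0]],[[0,0,0.02],[0,0,0]],[[0,0,0.02],[0,0,0]]]'
```

```text
clock: 1.7
tool_pos: [0.584, -0.2362, 0.1702]
orientation: [-179.5, -0.2, 89.9]
force: [-1.8, 0.2, -1.6]
opening: 0.0005
clock: 2.12
tool_pos: [0.5885, -0.2368, 0.1591]
orientation: [179.9, 0.0, 90.0]
force: [-0.7, -0.6, 1.4]
opening: 0.0006
clock: 2.53
tool_pos: [0.5884, -0.2365, 0.1547]
orientation: [180.0, 0.0, 90.0]
force: [-0.4, 0.3, 2.4]
opening: 0.0004
```

```bash
python3 -m handwheel '[[[0.02,0.015,0.01],[0,0,0]],[[0.02,0.015,0.015],[0,0,0]],[[0.02,0.015,0.02],[0,0,0]],[[0.02,0.015,0.02],[0,0,0]],[[0.02,0.015,0.02],[0,0,0]]]'
python3 - <<'E'
from h import *
s=snapshot('side');save(s,'side2',(205,90,315,180),6)
E
```

```text
clock: 2.95
tool_pos: [0.5922, -0.2327, 0.1516]
orientation: [179.9, 0.1, 90.0]
force: [-0.5, -1.0, 7.6]
opening: 0.0008
```

View pics/side2.png

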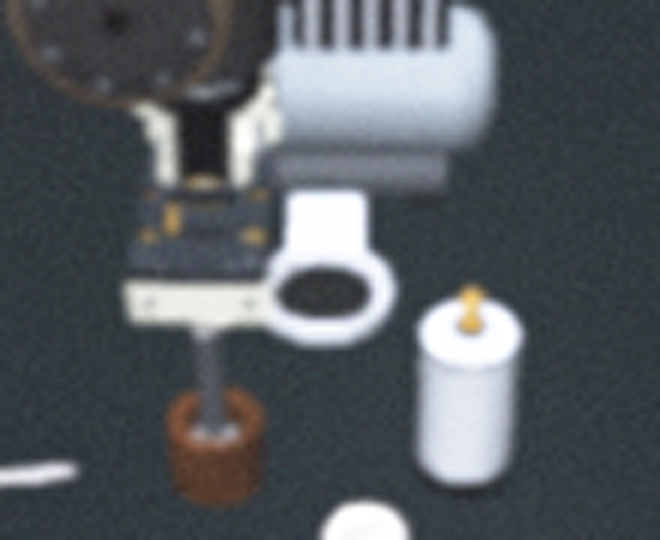

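The fingertips sit on the cap at (205,330), with the rod in and the force rising. I'll press a little more, lift, and check.

```bash
python3 -m handwheel '[[[0,0,0.008],[0,0,0]],[[0,0,0.008],[0,0,0]],[[0,0,0.008],[0,0,0]],[[0,0,0.008],[0,0,0]]]'
python3 -m handwheel '[[[0,0,-0.1],[0,0,0]],[[0,0,-0.3],[0,0,0]],[[0,0,-0.45],[0,0,0]],[[0,0,-0.45],[0,0,0]],[[0,0,-0.45],[0,0,0]]]' -1
python3 - <<'E'
from h import *
for n in('wrist','top','side'):
    s=snapshot(n);P=cloud(s).reshape(-1,3);save(s,n+'3')
    q=P[(np.hypot(P[:,0]-.591,P[:,1]+.23)<.025)&(P[:,2]>.07)&(P[:,2]<.165)];print(n,len(q),((np.percentile(q,2,axis=0)+np.percentile(q,98,axis=0))/2).round(4),q[:,2].max())
    for a,b in((.06,.09),(.09,.12),(.125,.15)):
        t=q[(q[:,2]>a)&(q[:,2]<b)]
        if len(t): print('  ',a,((t.min(0)+t.max(0))/2).round(4))
    q=P[(np.hypot(P[:,0]-.4345,P[:,1]+.24)<.02)&(P[:,2]>.13)&(P[:,2]<.16)]
    if len(q): print(' valve',((q.min(0)+q.max(0))/2).round(4),q[:,2].max())
print(get_obs()['tool_pos'],get_obs()['force'])
E
```

```text
clock: 3.33
tool_pos: [0.593, -0.2332, 0.1513]
orientation: [179.8, 0.1, 90.1]
force: [-0.3, -0.8, 13.5]
opening: 0.0005
clock: 3.75
tool_pos: [0.5921, -0.2323, 0.2408]
orientation: [179.8, 0.0, 90.0]
force: [-0.4, 0.1, -1.1]
opening: 0.0281
wrist 518 [ 0.5912 -0.2343  0.1063] 0.13834958959365304
   0.06 [ 0.5867 -0.2342  0.0801]
   0.09 [ 0.5872 -0.2342  0.105 ]
   0.125 [ 0.592  -0.2342  0.1318]
 valve [ 0.4395 -0.2435  0.1315] 0.13272785100000425Traceback (most recent call last):
  File "<stdin>", line 4, in <module>
    return _quantile_unchecked(
        a, q, axis, out, overwrite_input, method, keepdims, weights)
    return _ureduce(a,
                    func=_quantile_ureduce_func,
    ...<5 lines>...
                    overwrite_input=overwrite_input,
                    method=method)
    r = func(a, **kwargs)
    result = _quantile(arr,
                       quantiles=q,
    ...<2 lines>...
                       out=out,
                       weights=wgt)
    slices_having_nans = np.isnan(arr[-1, ...])
                                  ~~~^^^^^^^^^
IndexError: index -1 is out of bounds for axis 0 with size 0
```

Rod is in (cap top at 0.138). Next I grip the barrel high up: grasp point at 0.118, TCP at 0.113.

```bash
python3 -m handwheel '[[[-0.007,0,0],[0,0,0]],[[-0.007,0,0],[0,0,0]],[[-0.007,0,0],[0,0,0]],[[-0.007,0,0],[0,0,0]],[[-0.007,0,0],[0,0,0]]]' -1
python3 -m handwheel '[[[0,0,0.2],[0,0,0]],[[0,0,0.4],[0,0,0]],[[0,0,0.55],[0,0,0]],[[0,0,0.639],[0,0,0]],[[0,0,0.639],[0,0,0]]]'
python3 -m handwheel '[[[0,0,0],[0,0,0]],[[0,0,0],[0,0,0]],[[0,0,0],[0,0,0]],[[0,0,0],[0,0,0]],[[0,0,0],[0,0,0]]]' 1
python3 -m handwheel '[[[0,0,0],[0,0,0]],[[0,0,0],[0,0,0]],[[0,0,0],[0,0,0]],[[0,0,0],[0,0,0]],[[0,0,0],[0,0,0]]]' 1
python3 -m handwheel '[[[0,0,0],[0,0,0]],[[0,0,0],[0,0,0]],[[0,0,0],[0,0,0]],[[0,0,0],[0,0,0]],[[0,0,0],[0,0,0]]]' 1
```

```text
clock: 4.27
tool_pos: [0.5912, -0.234, 0.2385]
orientation: [-180.0, -0.0, 90.0]
force: [0.2, -0.1, -0.2]
opening: 0.0692
clock: 4.68
tool_pos: [0.5885, -0.2334, 0.1063]
orientation: [-179.6, -0.1, 90.0]
force: [-1.3, -0.5, -0.1]
opening: 0.0878
clock: 5.1
tool_pos: [0.592, -0.234, 0.1126]
orientation: [179.9, 0.0, 90.0]
force: [-0.1, -0.2, 0.0]
opening: 0.0599
clock: 5.52
tool_pos: [0.5913, -0.234, 0.1112]
orientation: [-180.0, 0.0, 90.0]
force: [0.5, -0.2, -0.1]
opening: 0.0264
clock: 5.93
tool_pos: [0.5913, -0.2339, 0.1111]
orientation: [-180.0, -0.0, 90.0]
force: [0.5, 0.6, -0.1]
opening: 0.0165
```

```bash
python3 -m handwheel '[[[0,0,-0.1],[0,0,0]],[[0,0,-0.3],[0,0,0]],[[0,0,-0.5],[0,0,0]],[[0,0,-0.7],[0,0,0]],[[0,0,-0.875],[0,0,0]]]'
python3 -m handwheel '[[[-0.01,-0.1,0],[0,0,0]],[[-0.02,-0.25,0],[0,0,0]],[[-0.035,-0.45,0],[0,0,0]],[[-0.035,-0.62,0],[0,0,0]],[[-0.035,-0.72,0],[0,0,0]]]'
python3 -m handwheel '[[[0,-0.06,0],[0,0,0]],[[0,-0.06,0],[0,0,0]],[[0,-0.06,0],[0,0,0]],[[0,-0.06,0],[0,0,0]],[[0,-0.06,0],[0,0,0]]]'
python3 - <<'E'
from h import *
o=get_obs();print(o['tool_pos'],o['force'])
for n in('wrist','top','side'):
    s=snapshot(n);P=cloud(s).reshape(-1,3);save(s,n+'4')
    for nm,a,b in(('valve',.125,.15),('cantop',.112,.123),('chuck',.18,.213),('barrel',.23,.25)):
        t=P[(np.hypot(P[:,0]-.4345,P[:,1]+.24)<.04)&(P[:,2]>a)&(P[:,2]<b)]
        if len(t): print(n,nm,len(t),t.min(0).round(4),t.max(0).round(4),((t.min(0)+t.max(0))/2).round(4))
c=cv2.imread('pics/wrist4.png');d=cv2.imread('pics/side4.png');cv2.imwrite('pics/c4.png',np.hstack([c[:300,250:520],cv2.resize(d[150:350,320:500],None,fx=1.5,fy=1.5)]))
E
```

```text
clock: 6.35
tool_pos: [0.5912, -0.234, 0.2889]
orientation: [179.9, 0.0, 90.0]
force: [0.8, -0.0, -0.8]
opening: 0.0166
clock: 6.77
tool_pos: [0.4439, -0.2408, 0.2861]
orientation: [-180.0, -0.0, 90.0]
force: [0.1, -0.0, -0.8]
opening: 0.0166
clock: 7.18
tool_pos: [0.4363, -0.2409, 0.2858]
orientation: [-180.0, -0.0, 90.0]
force: [0.3, 0.2, -2.6]
opening: 0.0159
[ 0.4362713  -0.24089463  0.28581935] [ 0.29979901  0.16499849 -2.57216375]
wrist valve 48 [ 0.429  -0.2477  0.1252] [ 0.4341 -0.236   0.1449] [ 0.4315 -0.2418  0.135 ]
wrist cantop 1396 [ 0.4054 -0.2716  0.112 ] [ 0.4553 -0.2145  0.123 ] [ 0.4304 -0.2431  0.1175]
wrist chuck 509 [ 0.4205 -0.2563  0.184 ] [ 0.4436 -0.2247  0.213 ] [ 0.4321 -0.2405  0.1985]
wrist barrel 219 [ 0.4282 -0.2494  0.2301] [ 0.4357 -0.2328  0.25  ] [ 0.432  -0.2411  0.24  ]
side valve 17 [ 0.4281 -0.2515  0.1256] [ 0.436  -0.2309  0.1462] [ 0.4321 -0.2412  0.1359]
side cantop 116 [ 0.4055 -0.2684  0.1121] [ 0.4607 -0.2099  0.1224] [ 0.4331 -0.2392  0.1173]
side chuck 63 [ 0.4201 -0.2447  0.1816] [ 0.4489 -0.2209  0.2127] [ 0.4345 -0.2328  0.1972]
side barrel 23 [ 0.4293 -0.2393  0.23  ] [ 0.4437 -0.2283  0.2486] [ 0.4365 -0.2338  0.2393]
```

View pics/c4.png

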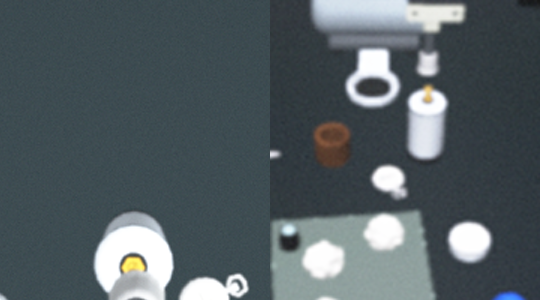

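Wrist and side crops: the chuck hangs right above the brass valve, at (133,268) in the wrist half. The clouds say to shift about 2.7 mm in -x and 1.7 mm in -y, then lower with the force watched.

```bash
python3 -m handwheel '[[[-0.0085,-0.0135,0.05],[0,0,0]],[[-0.0085,-0.0135,0.12],[0,0,0]],[[-0.0085,-0.0135,0.18],[0,0,0]],[[-0.0085,-0.0135,0.21],[0,0,0]],[[-0.0085,-0.0135,0.21],[0,0,0]]]'
python3 -m handwheel '[[[0,0,0.01],[0,0,0]],[[0,0,0.02],[0,0,0]],[[0,0,0.03],[0,0,0]],[[0,0,0.04],[0,0,0]],[[0,0,0.04],[0,0,0]]]'
python3 -m handwheel '[[[0,0,0.008],[0,0,0]],[[0,0,0.016],[0,0,0]],[[0,0,0.024],[0,0,0]],[[0,0,0.03],[0,0,0]],[[0,0,0.03],[0,0,0]]]'
```

```text
clock: 7.75
tool_pos: [0.4316, -0.2424, 0.2422]
orientation: [-179.8, -0.0, 90.0]
force: [-0.4, 0.2, -1.2]
opening: 0.0165
clock: 8.17
tool_pos: [0.4326, -0.2426, 0.236]
orientation: [180.0, -0.0, 90.0]
force: [0.0, -0.3, -1.3]
opening: 0.0166
clock: 8.58
tool_pos: [0.4325, -0.2426, 0.2299]
orientation: [-180.0, -0.0, 90.0]
force: [0.0, -0.6, -2.1]
opening: 0.0166
```

```bash
python3 -m handwheel '[[[0,0,0.005],[0,0,0]],[[0,0,0.01],[0,0,0]],[[0,0,0.015],[0,0,0]],[[0,0,0.02],[0,0,0]],[[0,0,0.02],[0,0,0]]]'
python3 -m handwheel '[[[0,0,0.004],[0,0,0]],[[0,0,0.007],[0,0,0]],[[0,0,0.01],[0,0,0]],[[0,0,0.01],[0,0,0]],[[0,0,0.01],[0,0,0]]]'
python3 -m handwheel '[[[0,0,0.002],[0,0,0]],[[0,0,0.005],[0,0,0]],[[0,0,0.005],[0,0,0]],[[0,0,0.005],[0,0,0]],[[0,0,0.005],[0,0,0]]]'
```

```text
clock: 9.0
tool_pos: [0.4327, -0.2427, 0.2262]
orientation: [180.0, 0.0, 90.0]
force: [0.2, 0.7, 1.2]
opening: 0.0163
clock: 9.42
tool_pos: [0.4331, -0.2429, 0.2252]
orientation: [179.9, 0.0, 90.0]
force: [-1.2, 1.3, 9.0]
opening: 0.0169
clock: 9.83
tool_pos: [0.4335, -0.2432, 0.2251]
orientation: [179.8, 0.1, 90.0]
force: [-3.3, 1.8, 14.8]
opening: 0.0164
```

```bash
python3 -m handwheel '[[[0,0,0.003],[0,0,0]],[[0,0,0.003],[0,0,0]],[[0,0,0.003],[0,0,0]],[[0,0,0.003],[0,0,0]]]'
python3 - <<'E'
from h import *
for n in('wrist','side'):
    s=snapshot(n);P=cloud(s).reshape(-1,3);save(s,n+'5')
    t=P[(np.hypot(P[:,0]-.4345,P[:,1]+.24)<.014)&(P[:,2]>.12)&(P[:,2]<.30)]
    print(n,np.histogram(t[:,2],bins=np.arange(.12,.3,.01)))
    t=P[(np.hypot(P[:,0]-.4345,P[:,1]+.24)<.026)&(P[:,2]>.119)&(P[:,2]<.15)];print(np.histogram(t[:,2],bins=np.arange(.119,.15,.002)))
c=cv2.imread('pics/wrist5.png');d=cv2.imread('pics/side5.png');cv2.imwrite('pics/c5.png',np.hstack([cv2.resize(c[200:480,270:500],None,fx=1.5,fy=1.5),cv2.resize(d[130:270,360:490],None,fx=3,fy=3)]))
E
```

```text
clock: 10.17
tool_pos: [0.4339, -0.2434, 0.2251]
orientation: [179.8, 0.1, 90.1]
force: [-3.7, 2.2, 15.8]
opening: 0.0163
wrist (array([ 46,  79,  49, 276, 147, 106, 119, 136, 164, 265, 323, 339, 115,
       747,  75,  68,  17]), array([0.12, 0.13, 0.14, 0.15, 0.16, 0.17, 0.18, 0.19, 0.2 , 0.21, 0.22,
       0.23, 0.24, 0.25, 0.26, 0.27, 0.28, 0.29]))
(array([37,  0,  6, 25, 92, 80, 66, 20, 18, 16, 22, 18, 22, 18, 28]), array([0.119, 0.121, 0.123, 0.125, 0.127, 0.129, 0.131, 0.133, 0.135,
       0.137, 0.139, 0.141, 0.143, 0.145, 0.147, 0.149]))
side (array([12, 11, 12, 20, 11, 11,  9,  8,  0,  0,  0,  0,  0,  0,  0,  0,  0]), array([0.12, 0.13, 0.14, 0.15, 0.16, 0.17, 0.18, 0.19, 0.2 , 0.21, 0.22,
       0.23, 0.24, 0.25, 0.26, 0.27, 0.28, 0.29]))
(array([9, 1, 2, 7, 6, 4, 4, 3, 1, 7, 0, 3, 4, 5, 2]), array([0.119, 0.121, 0.123, 0.125, 0.127, 0.129, 0.131, 0.133, 0.135,
       0.137, 0.139, 0.141, 0.143, 0.145, 0.147, 0.149]))
```

View pics/c5.png

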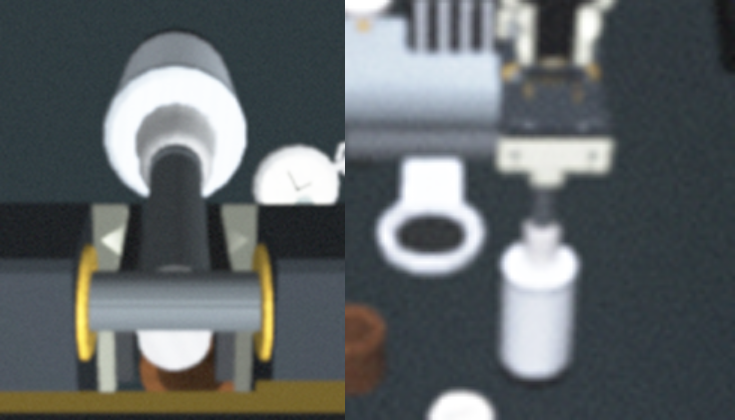

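The side crop shows the chuck fully down over the valve at (540,235). In the wrist crop the white cap stands out beyond the guide bar at (175,350). Lifting off.

```bash
python3 -m handwheel '[[[0,0,-0.03],[0,0,0]],[[0,0,-0.08],[0,0,0]],[[0,0,-0.14],[0,0,0]],[[0,0,-0.2],[0,0,0]],[[0,0,-0.31],[0,0,0]]]'
python3 -m handwheel '[[[0,0,0],[0,0,0]],[[0,0,0],[0,0,0]]]'
python3 - <<'E'
from h import *
for n in('wrist','side'):
    s=snapshot(n);P=cloud(s).reshape(-1,3);save(s,n+'6')
    for nm,a,b in(('cantop',.112,.123),('chuck',.18,.213),('barrel',.23,.25)):
        t=P[(np.hypot(P[:,0]-.4345,P[:,1]+.24)<.04)&(P[:,2]>a)&(P[:,2]<b)]
        if len(t): print(n,nm,len(t),t.min(0).round(4),t.max(0).round(4),((t.min(0)+t.max(0))/2).round(4))
rows([.5913,-.234,.286],[180,0,90])
E
```

```text
clock: 10.68
tool_pos: [0.4315, -0.2421, 0.2835]
orientation: [-179.8, -0.1, 90.0]
force: [-0.2, 0.3, -1.4]
opening: 0.0157
clock: 10.85
tool_pos: [0.4331, -0.2427, 0.2857]
orientation: [179.9, 0.0, 90.0]
force: [-1.7, 0.4, -1.6]
opening: 0.0164
wrist cantop 1328 [ 0.4059 -0.2712  0.1121] [ 0.4536 -0.2151  0.123 ] [ 0.4298 -0.2431  0.1175]
wrist chuck 533 [ 0.4176 -0.2581  0.1844] [ 0.4426 -0.2266  0.213 ] [ 0.4301 -0.2423  0.1987]
wrist barrel 225 [ 0.4252 -0.2512  0.23  ] [ 0.4327 -0.2345  0.2499] [ 0.429  -0.2429  0.24  ]
side cantop 114 [ 0.4055 -0.2646  0.1122] [ 0.4606 -0.2107  0.123 ] [ 0.433  -0.2376  0.1176]
side chuck 65 [ 0.4165 -0.2421  0.1806] [ 0.4453 -0.2192  0.2128] [ 0.4309 -0.2306  0.1967]
side barrel 23 [ 0.4263 -0.2394  0.2301] [ 0.4402 -0.2277  0.2495] [ 0.4333 -0.2336  0.2398]
shift [ 0.0422  0.7953 -0.0104] turn [-0.0001 -0.0001 -0.    ]
```

```bash
python3 -m handwheel '[[[0.02,0.15,0],[0,0,0]],[[0.03,0.35,0],[0,0,0]],[[0.042,0.55,0],[0,0,0]],[[0.042,0.7,0],[0,0,0]],[[0.042,0.795,0],[0,0,0]]]'
python3 -m handwheel '[[[0,0,0],[0,0,0]],[[0,0,0.15],[0,0,0]],[[0,0,0.33],[0,0,0]],[[0,0,0.48],[0,0,0]],[[0,0,0.6],[0,0,0]]]'
python3 -m handwheel '[[[0,0,0.05],[0,0,0]],[[0,0,0.05],[0,0,0]],[[0,0,0.05],[0,0,0]]]'
```

```text
clock: 11.37
tool_pos: [0.5939, -0.2338, 0.2822]
orientation: [-179.8, -0.0, 90.0]
force: [-0.6, -0.2, -1.4]
opening: 0.0162
clock: 11.78
tool_pos: [0.5895, -0.2338, 0.161]
orientation: [-179.8, -0.1, 90.0]
force: [-0.0, 0.2, -1.1]
opening: 0.0163
clock: 12.03
tool_pos: [0.5914, -0.2343, 0.1546]
orientation: [-179.9, 0.0, 90.0]
force: [0.5, -0.4, -0.4]
opening: 0.016
```

```bash
python3 -m handwheel '[[[0,0,0.05],[0,0,0]],[[0,0,0.11],[0,0,0]],[[0,0,0.17],[0,0,0]],[[0,0,0.21],[0,0,0]],[[0,0,0.21],[0,0,0]]]'
python3 -m handwheel '[[[0,0,0.006],[0,0,0]],[[0,0,0.006],[0,0,0]],[[0,0,0.006],[0,0,0]]]'
python3 -m handwheel '[[[0,0,0],[0,0,0]],[[0,0,0],[0,0,0]],[[0,0,0],[0,0,0]],[[0,0,0],[0,0,0]],[[0,0,0],[0,0,0]]]' -1
python3 -m handwheel '[[[0,0,0],[0,0,0]],[[0,0,0],[0,0,0]],[[0,0,0],[0,0,0]],[[0,0,0],[0,0,0]],[[0,0,0],[0,0,0]]]' -1
python3 -m handwheel '[[[0,0,-0.1],[0,0,0]],[[0,0,-0.3],[0,0,0]],[[0,0,-0.5],[0,0,0]],[[0,0,-0.65],[0,0,0]],[[0,0,-0.65],[0,0,0]]]'
python3 - <<'E'
from h import *
for n in('wrist','side'):
    s=snapshot(n);P=cloud(s).reshape(-1,3);save(s,n+'7')
    t=P[(np.hypot(P[:,0]-.591,P[:,1]+.232)<.022)&(P[:,2]>.115)&(P[:,2]<.17)]
    print(n,t[:,2].max(),np.sort(t[:,2])[-6:],np.histogram(t[:,2],bins=np.arange(.115,.17,.003))[0],((t.min(0)+t.max(0))/2).round(4))
save(snapshot('wrist'),'w7',(200,130,300,230),6)
E
```

```text
clock: 12.45
tool_pos: [0.5911, -0.2342, 0.1109]
orientation: [-179.9, -0.0, 90.0]
force: [0.3, -0.2, -1.2]
opening: 0.0162
clock: 12.7
tool_pos: [0.5915, -0.2342, 0.1112]
orientation: [-180.0, -0.0, 90.0]
force: [0.6, 0.1, -0.9]
opening: 0.0165
clock: 13.12
tool_pos: [0.5917, -0.2343, 0.1115]
orientation: [180.0, 0.0, 90.0]
force: [0.0, 0.1, 0.1]
opening: 0.0444
clock: 13.53
tool_pos: [0.5916, -0.2342, 0.1114]
orientation: [-180.0, -0.0, 90.0]
force: [0.6, -0.6, -0.5]
opening: 0.0773
clock: 13.95
tool_pos: [0.5946, -0.2353, 0.2494]
orientation: [179.4, 0.2, 90.1]
force: [0.9, -1.7, 1.3]
opening: 0.0875
wrist 0.14338714773123212 [0.14271647 0.14274724 0.14275676 0.14276664 0.14296689 0.14338715] [ 14  11  10   3   8  89  27   4 155  38   0   0   0   0   0   0   0   0] [ 0.591  -0.2339  0.1292]
side 0.14156025252521473 [0.13905282 0.13911966 0.13941335 0.14096127 0.14125059 0.14156025] [2 2 5 3 3 6 2 3 6 0 0 0 0 0 0 0 0 0] [ 0.5885 -0.2304  0.1285]
```

View pics/w7.png

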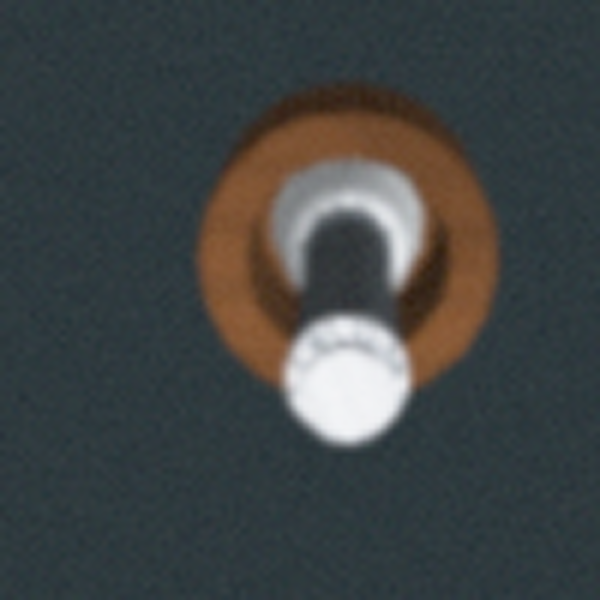

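The cap stands at z≈0.1425 against 0.1383 with the rod in. The rod is out only about 4 mm and its ring is not clear (crop: cap at (348,385), almost on the barrel), so the can goes to the dock. Paper first, with positions re-measured.

```bash
cat > balls.py <<'E'
from h import *
s=snapshot('top');w=cloud(s);P=w.reshape(-1,3);C=s['color'].reshape(-1,3).astype(int)
def balls():
    m=((w[...,2]>.018)&(w[...,2]<.07)&(w[...,0]>.36)&(w[...,0]<.70)&(w[...,1]>-.18)&(w[...,1]<.34)).astype(np.uint8)
    n,l,st,ce=cv2.connectedComponentsWithStats(m)
    for i in range(1,n):
        if st[i,4]<60: continue
        q=w[l==i];c=s['color'][l==i].mean(0)
        lo,hi=np.percentile(q,[1,99],axis=0);print('ball',((lo+hi)/2)[:2].round(4),'size',(hi-lo).round(3),'zmax',hi[2].round(3),'rgb',c.astype(int),st[i,4])
balls()
o=get_obs();print(o['tool_pos'].round(4),o['orientation'].round(1))
E
python3 balls.py
python3 - <<'E'
from h import *
w=np.load('/tmp/top.npz')['w'].reshape(-1,3)
r=w[(abs(w[:,2]-.12)<.005)&(w[:,0]>.4)&(w[:,0]<.63)&(w[:,1]>.33)&(w[:,1]<.55)]
print(np.percentile(r,[2,50,98],axis=0).round(3)[:,:2])
print(np.histogram(r[:,0],bins=np.arange(.4,.64,.01)));print(np.histogram(r[:,1],bins=np.arange(.33,.56,.01)))
E
```

```text
ball [0.5963 0.0354] size [0.057 0.032 0.027] zmax 0.051 rgb [252 252 252] 189
ball [0.5847 0.1331] size [0.053 0.055 0.029] zmax 0.052 rgb [248 248 248] 312
ball [0.5907 0.0056] size [0.043 0.015 0.029] zmax 0.048 rgb [224 224 224] 62
ball [0.4976 0.3236] size [0.166 0.01  0.051] zmax 0.069 rgb [ 89  96 102] 361
ball [0.4693 0.1678] size [0.053 0.049 0.03 ] zmax 0.052 rgb [245 246 246] 311
[ 0.591  -0.234   0.2405] [-179.9   -0.    90. ]
[[0.411 0.333]
 [0.495 0.45 ]
 [0.593 0.48 ]]
(array([  7, 176,  51,  18,  17,  17,  16,  19,  17,  17,  16,  14,  17,
        16,  16,  16,  14,  22, 158,  49,   0,   0,   0]), array([0.4 , 0.41, 0.42, 0.43, 0.44, 0.45, 0.46, 0.47, 0.48, 0.49, 0.5 ,
       0.51, 0.52, 0.53, 0.54, 0.55, 0.56, 0.57, 0.58, 0.59, 0.6 , 0.61,
       0.62, 0.63]))
(array([ 37,  27,  28,  31,  30,  22,  29,  31,  24,  30,  33,  24,  30,
        89, 211,  17,   0,   0,   0,   0,   0,   0,   0]), array([0.33, 0.34, 0.35, 0.36, 0.37, 0.38, 0.39, 0.4 , 0.41, 0.42, 0.43,
       0.44, 0.45, 0.46, 0.47, 0.48, 0.49, 0.5 , 0.51, 0.52, 0.53, 0.54,
       0.55, 0.56]))
```

Bin corrected: its walls run y 0.322 to 0.482 and x 0.41 to 0.595, so the centre is about (0.503, 0.402). First ball: A at (0.594, 0.027).

```bash
python3 -m handwheel '[[[0.2,0,0],[0,0,0]],[[0.4,0,0],[0,0,0]],[[0.6,0,0],[0,0,0]],[[0.75,0.01,0],[0,0,0]],[[0.75,0.015,0],[0,0,0]]]' -1
python3 -m handwheel '[[[0.2,0,0.2],[0,0,0]],[[0.4,0,0.4],[0,0,0]],[[0.555,0,0.6],[0,0,0]],[[0.555,0,0.7],[0,0,0]],[[0.555,0,0.7],[0,0,0]]]'
python3 -m handwheel '[[[0,0,0],[0,0,0]],[[0,0,0],[0,0,0]]]'
python3 -c "
from h import *
rows([.594,.027,.025],[180,0,90])
s=snapshot('wrist');save(s,'w8')"
```

```text
clock: 14.57
tool_pos: [0.5941, -0.0799, 0.2399]
orientation: [-179.9, -0.0, 90.2]
force: [-0.7, -0.7, -0.5]
opening: 0.0877
clock: 14.98
tool_pos: [0.5909, 0.0281, 0.095]
orientation: [-179.5, 0.1, 90.0]
force: [-0.3, 0.3, -0.7]
opening: 0.0878
clock: 15.15
tool_pos: [0.5938, 0.0265, 0.1]
orientation: [-179.8, 0.1, 90.1]
force: [0.6, -0.5, -0.2]
opening: 0.0875
shift [0.0032 0.0022 0.3748] turn [-0.0005  0.0003  0.0002]
```

View pics/w8.png

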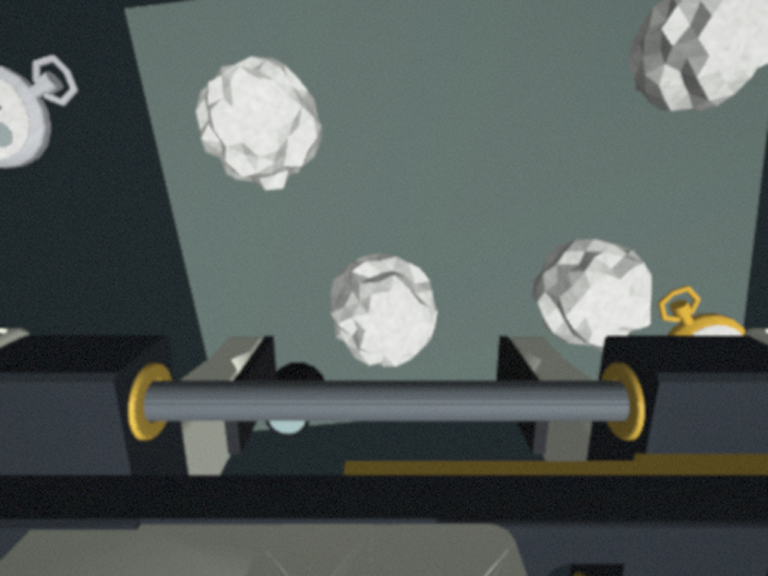

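Ball A (384,310) is centred between the fingers. All four balls are there, and the loupe (290,395) is beyond them. Grasp it and carry it to the bin.

```bash
python3 -m handwheel '[[[0,0.002,0.1],[0,0,0]],[[0,0.002,0.2],[0,0,0]],[[0,0.002,0.3],[0,0,0]],[[0,0.002,0.37],[0,0,0]],[[0,0.002,0.37],[0,0,0]]]'
python3 -m handwheel '[[[0,0,0],[0,0,0]],[[0,0,0],[0,0,0]],[[0,0,0],[0,0,0]],[[0,0,0],[0,0,0]],[[0,0,0],[0,0,0]]]' 1
python3 -m handwheel '[[[0,0,0],[0,0,0]],[[0,0,-0.2],[0,0,0]],[[0,0,-0.4],[0,0,0]],[[0,0,-0.6],[0,0,0]],[[0,0,-0.8],[0,0,0]]]'
python3 -m handwheel '[[[0.2,-0.05,-0.07],[0,0,0]],[[0.4,-0.1,-0.07],[0,0,0]],[[0.6,-0.2,-0.07],[0,0,0]],[[0.8,-0.2,-0.07],[0,0,0]],[[0.98,-0.2,-0.07],[0,0,0]]]'
python3 -m handwheel '[[[0.2,-0.05,0],[0,0,0]],[[0.4,-0.1,0],[0,0,0]],[[0.6,-0.2,0],[0,0,0]],[[0.8,-0.25,0],[0,0,0]],[[0.9,-0.25,0],[0,0,0]]]'
python3 -c "
from h import *
rows([.503,.402,.155],[180,0,90])"
```

```text
clock: 15.62
tool_pos: [0.5942, 0.0254, 0.0261]
orientation: [-179.9, 0.0, 89.9]
force: [-0.4, 0.0, 0.6]
opening: 0.0872
clock: 16.03
tool_pos: [0.5956, 0.0269, 0.0284]
orientation: [179.9, -0.0, 90.0]
force: [-0.8, 0.3, 0.5]
opening: 0.0598
clock: 16.45
tool_pos: [0.5945, 0.0267, 0.1893]
orientation: [-180.0, 0.0, 90.0]
force: [1.0, 0.3, 0.1]
opening: 0.0555
clock: 16.87
tool_pos: [0.5538, 0.2246, 0.2024]
orientation: [179.9, -0.1, 90.0]
force: [1.1, -0.3, -0.4]
opening: 0.0559
clock: 17.28
tool_pos: [0.5029, 0.4064, 0.2016]
orientation: [180.0, -0.0, 90.2]
force: [0.1, -0.1, 0.1]
opening: 0.0558
shift [-0.0223  0.0006  0.233 ] turn [ 0.     -0.0001  0.0004]
```

```bash
python3 -m handwheel '[[[0,0,0.1],[0,0,0]],[[0,0,0.2],[0,0,0]],[[0,0,0.2],[0,0,0]]]'
python3 -m handwheel '[[[0,0,0],[0,0,0]],[[0,0,0],[0,0,0]],[[0,0,0],[0,0,0]],[[0,0,0],[0,0,0]],[[0,0,0],[0,0,0]]]' -1
python3 -m handwheel '[[[-0.1,0.0,-0.2],[0,0,-0.125]],[[-0.3,0.1,-0.3],[0,0,-0.125]],[[-0.5,0.2,-0.3],[0,0,-0.125]],[[-0.7,0.3,-0.3],[0,0,-0.125]],[[-0.85,0.41,-0.3],[0,0,-0.125]]]'
python3 balls.py
python3 - <<'E'
from h import *
d=np.load('/tmp/top.npz');w=d['w']
for nm,u,v in(('watch',258,262),('ring',268,278),('loupe',380,252),('tinb',379,397),('watchb',453,332),('ringb',437,340)):print(nm,w[int(v/1.5),int(u/1.5)].round(3))
rows([.5845,.134,.1],[180,0,135])
E
```

```text
clock: 17.53
tool_pos: [0.5027, 0.4018, 0.1572]
orientation: [-179.7, 0.3, 90.0]
force: [-1.4, -1.4, -2.3]
opening: 0.0557
clock: 17.95
tool_pos: [0.5054, 0.4028, 0.1625]
orientation: [179.9, -0.1, 90.0]
force: [-1.0, 0.2, 1.0]
opening: 0.0832
clock: 18.37
tool_pos: [0.579, 0.2442, 0.2232]
orientation: [179.8, -0.0, 125.3]
force: [0.2, 0.2, 0.3]
opening: 0.0873
ball [ 0.6511 -0.0269] size [0.027 0.03  0.021] zmax 0.039 rgb [138 146 148] 97
ball [0.5845 0.1332] size [0.053 0.055 0.028] zmax 0.051 rgb [247 247 247] 312
ball [0.4972 0.3236] size [0.166 0.01  0.051] zmax 0.069 rgb [88 94 99] 366
ball [ 0.504  -0.0331] size [0.053 0.05  0.027] zmax 0.052 rgb [247 247 247] 292
ball [0.4693 0.1679] size [0.054 0.049 0.029] zmax 0.052 rgb [244 245 245] 310
ball [ 0.3799 -0.0287] size [0.039 0.056 0.007] zmax 0.026 rgb [254 254 254] 263
[0.5819 0.2391 0.2227] [1.799e+02 1.000e-01 1.260e+02]
watch [0.626 0.211 0.016]
ring [0.595 0.193 0.009]
loupe [ 0.646 -0.026  0.036]
tinb [ 0.372 -0.029  0.023]
watchb [ 0.497 -0.173  0.015]
ringb [ 0.482 -0.141  0.011]
shift [-0.4317 -0.2993  0.6138] turn [ 0.0002  0.0002 -0.0249]
```

```bash
python3 -m handwheel '[[[-0.15,-0.1,0.2],[0,0,-0.025]],[[-0.3,-0.2,0.4],[0,0,-0.025]],[[-0.43,-0.3,0.55],[0,0,-0.025]],[[-0.43,-0.3,0.614],[0,0,-0.025]],[[-0.43,-0.3,0.614],[0,0,-0.025]]]'
python3 -m handwheel '[[[0,0,0],[0,0,0]],[[0,0,0],[0,0,0]]]'
python3 -c "
from h import *
rows([.5845,.134,.025],[180,0,135])
P=cloud(snapshot('wrist')).reshape(-1,3);q=P[(np.hypot(P[:,0]-.5845,P[:,1]-.134)<.05)&(P[:,2]>.012)&(P[:,2]<.056)];print(q.min(0),q.max(0),(q.min(0)+q.max(0))/2)"
```

```text
clock: 18.83
tool_pos: [0.5746, 0.1359, 0.0928]
orientation: [-179.5, -0.2, 133.6]
force: [-1.8, -0.4, -1.0]
opening: 0.0874
clock: 19.0
tool_pos: [0.5797, 0.1413, 0.0995]
orientation: [179.9, 0.0, 133.9]
force: [0.5, 0.6, 0.6]
opening: 0.0878
shift [-0.0425 -0.0083  0.3726] turn [ 0.0002  0.0001 -0.0031]
[0.55561675 0.10401895 0.01224989] [0.61299564 0.18253272 0.05127283] [0.58430619 0.14327583 0.03176136]
```

```bash
python3 -m handwheel '[[[-0.042,-0.008,0.1],[0,0,0]],[[-0.042,-0.008,0.2],[0,0,0]],[[-0.042,-0.008,0.3],[0,0,0]],[[-0.042,-0.008,0.37],[0,0,0]],[[-0.042,-0.008,0.37],[0,0,0]]]'
python3 -m handwheel '[[[0,0,0],[0,0,0]],[[0,0,0],[0,0,0]],[[0,0,0],[0,0,0]],[[0,0,0],[0,0,0]],[[0,0,0],[0,0,0]]]' 1
python3 -m handwheel '[[[0,0,0],[0,0,0]],[[0,0,-0.2],[0,0,0]],[[0,0,-0.4],[0,0,0]],[[0,0,-0.6],[0,0,0]],[[0,0,-0.8],[0,0,0]]]'
python3 -m handwheel '[[[0.15,0.08,-0.07],[0,0,0]],[[0.3,0.16,-0.07],[0,0,0]],[[0.45,0.24,-0.07],[0,0,0]],[[0.62,0.335,-0.07],[0,0,0]],[[0.62,0.335,-0.07],[0,0,0]]]'
python3 -m handwheel '[[[0.15,0.08,0],[0,0,0]],[[0.3,0.16,0],[0,0,0]],[[0.45,0.24,0],[0,0,0]],[[0.62,0.335,0],[0,0,0]],[[0.62,0.335,0],[0,0,0]]]'
python3 -c "
from h import *
rows([.503,.402,.16])"
```

```text
clock: 19.47
tool_pos: [0.5827, 0.1345, 0.0231]
orientation: [-179.9, -0.0, 134.0]
force: [0.1, 0.6, -0.1]
opening: 0.0875
clock: 19.88
tool_pos: [0.5838, 0.1341, 0.0255]
orientation: [179.9, 0.0, 133.9]
force: [-0.7, 0.8, -0.2]
opening: 0.0596
clock: 20.3
tool_pos: [0.5829, 0.1334, 0.1865]
orientation: [-180.0, -0.0, 133.9]
force: [1.5, 1.0, 0.2]
opening: 0.0566
clock: 20.72
tool_pos: [0.5445, 0.2745, 0.1989]
orientation: [179.9, -0.0, 134.1]
force: [0.7, -0.6, 0.7]
opening: 0.0562
clock: 21.13
tool_pos: [0.5065, 0.4106, 0.1982]
orientation: [179.9, -0.0, 134.1]
force: [0.8, -0.5, 0.2]
opening: 0.056
shift [-0.019  -0.0428  0.1908] turn [0. 0. 0.]
```

```bash
python3 -m handwheel '[[[-0.1,0.1,0.1],[0,0,0]],[[-0.1,0.1,0.19],[0,0,0]],[[-0.1,0.1,0.19],[0,0,0]]]'
python3 -m handwheel '[[[0,0,0],[0,0,0]],[[0,0,0],[0,0,0]],[[0,0,0],[0,0,0]],[[0,0,0],[0,0,0]],[[0,0,0],[0,0,0]]]' -1
python3 -m handwheel '[[[0,0,-0.2],[0,0,0]],[[-0.1,-0.18,-0.3],[0,0,0]],[[-0.2,-0.36,-0.3],[0,0,0]],[[-0.31,-0.545,-0.3],[0,0,0]],[[-0.31,-0.545,-0.3],[0,0,0]]]'
python3 -m handwheel '[[[-0.1,-0.18,0.1],[0,0,0]],[[-0.2,-0.36,0.3],[0,0,0]],[[-0.31,-0.545,0.5],[0,0,0]],[[-0.31,-0.545,0.6],[0,0,0]],[[-0.31,-0.545,0.6],[0,0,0]]]'
python3 -m handwheel '[[[0,0,0],[0,0,0]],[[0,0,0],[0,0,0]],[[0,0,0],[0,0,0]]]'
python3 balls.py; python3 -c "
from h import *
rows([.4693,.168,.025])"
```

```text
clock: 21.38
tool_pos: [0.535, 0.4034, 0.1561]
orientation: [-179.6, -0.0, 133.8]
force: [-1.8, -1.5, -0.8]
opening: 0.0563
clock: 21.8
tool_pos: [0.5362, 0.4051, 0.1618]
orientation: [179.9, -0.0, 133.9]
force: [-0.0, 0.6, 0.3]
opening: 0.0834
clock: 22.22
tool_pos: [0.4983, 0.2797, 0.222]
orientation: [180.0, -0.0, 133.8]
force: [-0.1, 1.1, -0.6]
opening: 0.0876
clock: 22.63
tool_pos: [0.4612, 0.16, 0.0969]
orientation: [-179.7, -0.1, 133.7]
force: [-0.8, -0.1, -0.4]
opening: 0.0877
clock: 22.88
tool_pos: [0.4667, 0.1659, 0.1021]
orientation: [179.8, 0.0, 134.0]
force: [0.1, 0.5, 1.0]
opening: 0.0876
ball [ 0.6509 -0.0269] size [0.025 0.03  0.022] zmax 0.04 rgb [140 149 151] 94
ball [ 0.5038 -0.0331] size [0.053 0.05  0.03 ] zmax 0.053 rgb [247 247 247] 294
ball [ 0.3799 -0.0287] size [0.039 0.056 0.007] zmax 0.025 rgb [254 254 254] 260
[0.4666 0.166  0.1021] [179.8   0.  134. ]
shift [-0.0022  0.0154  0.3857] turn [0. 0. 0.]
```

```bash
python3 -m handwheel '[[[0,0.015,0.1],[0,0,0]],[[0,0.015,0.2],[0,0,0]],[[0,0.015,0.3],[0,0,0]],[[0,0.015,0.38],[0,0,0]],[[0,0.015,0.38],[0,0,0]]]'
python3 -m handwheel '[[[0,0,0],[0,0,0]],[[0,0,0],[0,0,0]],[[0,0,0],[0,0,0]],[[0,0,0],[0,0,0]],[[0,0,0],[0,0,0]]]' 1
python3 -m handwheel '[[[0,0,0],[0,0,0]],[[0,0,-0.2],[0,0,0]],[[0,0,-0.4],[0,0,0]],[[0,0,-0.6],[0,0,0]],[[0,0,-0.8],[0,0,0]]]'
python3 -m handwheel '[[[0.1,0.1,-0.07],[0,0,0]],[[0.2,0.2,-0.07],[0,0,0]],[[0.3,0.3,-0.07],[0,0,0]],[[0.43,0.43,-0.07],[0,0,0]],[[0.43,0.43,-0.07],[0,0,0]]]'
python3 -m handwheel '[[[0.1,0.1,0],[0,0,0]],[[0.2,0.2,0],[0,0,0]],[[0.3,0.3,0],[0,0,0]],[[0.42,0.42,0],[0,0,0]],[[0.42,0.42,0.15],[0,0,0]]]'
python3 -c "
from h import *
rows([.472,.405,.16])"
```

```text
clock: 23.35
tool_pos: [0.4667, 0.1667, 0.0228]
orientation: [-179.9, -0.0, 133.9]
force: [-0.9, -0.2, 0.2]
opening: 0.0876
clock: 23.77
tool_pos: [0.4677, 0.1668, 0.0254]
orientation: [179.9, 0.0, 133.9]
force: [-0.8, 0.6, 0.9]
opening: 0.0601
clock: 24.18
tool_pos: [0.4668, 0.1659, 0.1865]
orientation: [-180.0, -0.0, 133.9]
force: [1.1, 1.3, -0.9]
opening: 0.057
clock: 24.6
tool_pos: [0.4702, 0.2926, 0.1988]
orientation: [179.9, -0.0, 134.0]
force: [0.9, -0.1, 0.4]
opening: 0.0565
clock: 25.02
tool_pos: [0.4746, 0.4141, 0.1736]
orientation: [179.4, -0.0, 134.1]
force: [2.2, 3.0, 1.0]
opening: 0.0567
shift [-0.0238 -0.0418  0.0673] turn [0. 0. 0.]
```

```bash
python3 -m handwheel '[[[0,0,0.04],[0,0,0]],[[0,0,0.04],[0,0,0]],[[0,0,0.04],[0,0,0]]]'
python3 -m handwheel '[[[0,0,0],[0,0,0]],[[0,0,0],[0,0,0]],[[0,0,0],[0,0,0]],[[0,0,0],[0,0,0]],[[0,0,0],[0,0,0]]]' -1
python3 -m handwheel '[[[0,0,-0.2],[0,0,0.122]],[[-0.1,-0.1,-0.3],[0,0,0.122]],[[-0.25,-0.22,-0.3],[0,0,0.122]],[[-0.4,-0.35,-0.3],[0,0,0.122]],[[-0.5,-0.44,-0.3],[0,0,0.122]]]'
python3 -c "
from h import *
rows([.503,-.032,.22],[180,0,90])"
```

```text
clock: 25.27
tool_pos: [0.4717, 0.4059, 0.1605]
orientation: [-179.9, 0.0, 133.9]
force: [0.0, -0.2, 0.8]
opening: 0.0567
clock: 25.68
tool_pos: [0.472, 0.4067, 0.1612]
orientation: [179.9, -0.0, 133.9]
force: [-0.4, -0.2, -0.0]
opening: 0.0843
clock: 26.1
tool_pos: [0.4774, 0.2713, 0.2212]
orientation: [180.0, -0.0, 97.7]
force: [-0.0, 0.1, 0.2]
opening: 0.0875
shift [-1.5197 -0.0772  0.005 ] turn [ 0.0001 -0.0001  0.0215]
```

```bash
python3 -m handwheel '[[[-0.2,0,0],[0,0,0.021]],[[-0.4,0,0],[0,0,0.021]],[[-0.6,-0.02,0],[0,0,0.021]],[[-0.8,-0.04,0],[0,0,0.021]],[[-0.9,-0.05,0],[0,0,0.021]]]'
python3 -c "
from h import *
rows([.503,-.032,.1],[180,0,90])"
```

```text
clock: 26.52
tool_pos: [0.4925, 0.0906, 0.2209]
orientation: [180.0, 0.0, 90.5]
force: [-0.5, 0.3, -0.1]
opening: 0.0876
shift [-0.6135  0.0475  0.6045] turn [0.     0.     0.0013]
```

```bash
python3 -m handwheel '[[[-0.2,0.01,0.1],[0,0,0.001]],[[-0.4,0.03,0.3],[0,0,0.001]],[[-0.6,0.047,0.5],[0,0,0.001]],[[-0.612,0.047,0.6],[0,0,0.001]],[[-0.612,0.047,0.6],[0,0,0.001]]]'
python3 -m handwheel '[[[0,0,0],[0,0,0]],[[0,0,0],[0,0,0]],[[0,0,0],[0,0,0]]]'
python3 -c "
from h import *
rows([.503,-.032,.025])
P=cloud(snapshot('wrist')).reshape(-1,3);q=P[(np.hypot(P[:,0]-.503,P[:,1]+.032)<.038)&(P[:,2]>.012)&(P[:,2]<.056)];print(q.min(0),q.max(0),(q.min(0)+q.max(0))/2)"
```

```text
clock: 26.93
tool_pos: [0.5005, -0.0315, 0.096]
orientation: [-179.6, 0.1, 90.0]
force: [-1.3, 0.1, -0.0]
opening: 0.0877
clock: 27.18
tool_pos: [0.5051, -0.0274, 0.102]
orientation: [179.9, -0.0, 90.2]
force: [0.8, 0.0, 0.5]
opening: 0.0875
shift [-0.0232 -0.0114  0.3851] turn [0. 0. 0.]
[ 0.47330316 -0.06133596  0.01433288] [ 0.53104983 -0.0056762   0.05145909] [ 0.50217649 -0.03350608  0.03289598]
```

```bash
python3 -m handwheel '[[[-0.028,-0.012,0.1],[0,0,0]],[[-0.028,-0.012,0.2],[0,0,0]],[[-0.028,-0.012,0.3],[0,0,0]],[[-0.028,-0.012,0.38],[0,0,0]],[[-0.028,-0.012,0.38],[0,0,0]]]'
python3 -m handwheel '[[[0,0,0],[0,0,0]],[[0,0,0],[0,0,0]],[[0,0,0],[0,0,0]],[[0,0,0],[0,0,0]],[[0,0,0],[0,0,0]]]' 1
python3 -m handwheel '[[[0,0,0],[0,0,0]],[[0,0,-0.2],[0,0,0]],[[0,0,-0.4],[0,0,0]],[[0,0,-0.6],[0,0,0]],[[0,0,-0.87],[0,0,0]]]'
python3 -m handwheel '[[[0.2,0,0],[0,0,0]],[[0.4,0,0],[0,0,0]],[[0.6,0,0],[0,0,0]],[[0.8,0,0],[0,0,0]],[[0.95,0,0],[0,0,0]]]'
python3 -m handwheel '[[[0.2,0,0],[0,0,0]],[[0.4,0,0],[0,0,0]],[[0.6,0,0],[0,0,0]],[[0.8,0,0],[0,0,0]],[[0.95,0,0],[0,0,0]]]'
python3 -m handwheel '[[[0.15,0,0],[0,0,0]],[[0.3,0,0.1],[0,0,0]],[[0.35,0,0.2],[0,0,0]],[[0.35,0,0.2],[0,0,0]],[[0.35,0,0.2],[0,0,0]]]'
python3 -m handwheel '[[[0,0,0],[0,0,0]],[[0,0,0],[0,0,0]],[[0,0,0],[0,0,0]],[[0,0,0],[0,0,0]],[[0,0,0],[0,0,0]]]' -1
python3 -m handwheel '[[[0,0,-0.2],[0,0,0]],[[-0.2,0,-0.6],[0,0,0]],[[-0.4,0,-0.6],[0,0,0]],[[-0.6,0,-0.6],[0,0,0]],[[-0.8,0,-0.6],[0,0,0]]]'
python3 - <<'E'
from h import *
s=snapshot('top');save(s,'top9')
w=cloud(s);P=w.reshape(-1,3);q=P[(abs(P[:,0]-.503)<.12)&(abs(P[:,1]-.402)<.11)&(P[:,2]>.13)];print(len(q),get_obs()['tool_pos'])
E
```

```text
clock: 27.65
tool_pos: [0.5007, -0.0331, 0.0233]
orientation: [-179.9, 0.0, 90.2]
force: [-0.6, -0.1, 0.2]
opening: 0.0875
clock: 28.07
tool_pos: [0.5019, -0.0336, 0.0254]
orientation: [179.9, -0.0, 90.2]
force: [-0.4, 0.4, 0.2]
opening: 0.0597
clock: 28.48
tool_pos: [0.5006, -0.0341, 0.1879]
orientation: [-180.0, 0.0, 90.2]
force: [1.8, -0.5, -0.4]
opening: 0.0544
clock: 28.9
tool_pos: [0.5006, 0.1586, 0.1867]
orientation: [179.9, -0.1, 90.2]
force: [0.2, 0.2, -0.2]
opening: 0.055
clock: 29.32
tool_pos: [0.4998, 0.349, 0.1862]
orientation: [180.0, -0.0, 90.2]
force: [2.1, 0.8, 1.2]
opening: 0.0544
clock: 29.73
tool_pos: [0.4992, 0.4158, 0.1446]
orientation: [-179.9, 0.2, 90.2]
force: [-0.4, 0.2, 0.6]
opening: 0.0543
clock: 30.15
tool_pos: [0.5003, 0.4159, 0.1471]
orientation: [180.0, -0.1, 90.1]
force: [-0.5, -0.5, -0.2]
opening: 0.0823
clock: 30.57
tool_pos: [0.501, 0.2813, 0.2663]
orientation: [179.8, -0.2, 90.2]
force: [1.3, -0.7, -0.1]
opening: 0.0877
215 [0.49990669 0.27499833 0.2667657 ]
```

View pics/top9.png

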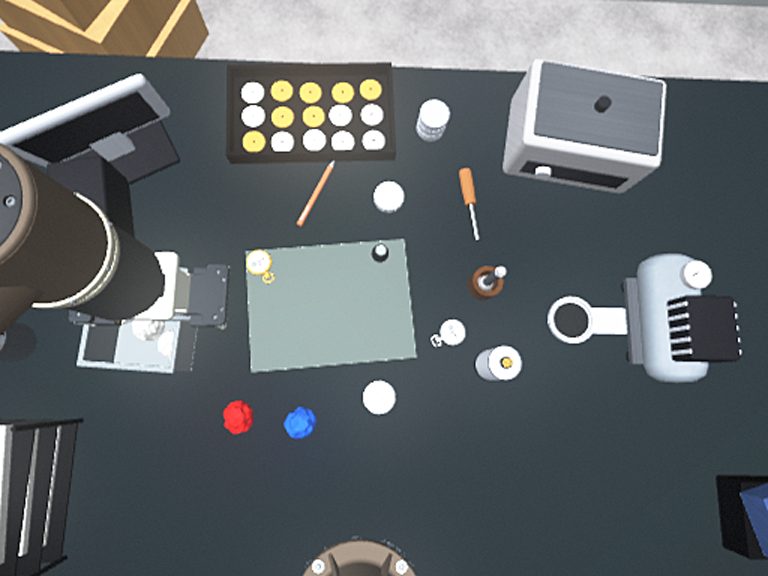

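Top view: the mat is clear, with only the watch (258,262) and loupe (380,252) left. Red and blue are untouched. The can is at (500,362), and a ball shows in the bin at (150,328). I'll go to the can, turning to yaw 0 so the gripper's body stays clear of the compressor.

```bash
python3 -m handwheel '[[[-0.2,0,0],[0,0,0.083]],[[-0.4,0,0],[0,0,0.083]],[[-0.6,-0.05,0],[0,0,0.083]],[[-0.8,-0.1,0],[0,0,0.083]],[[-0.9,-0.1,0],[0,0,0.083]]]'
python3 -m handwheel '[[[-0.15,0.1,0],[0,0,0.083]],[[-0.3,0.2,0],[0,0,0.083]],[[-0.5,0.3,0],[0,0,0.083]],[[-0.7,0.4,0],[0,0,0.083]],[[-0.78,0.45,0],[0,0,0.083]]]'
python3 -c "
from h import *
print(get_obs()['joint_pos']);rows([.434,-.2425,.24],[180,0,0])
w=cloud(snapshot('top'));P=w.reshape(-1,3)
q=P[(abs(P[:,0]-.503)<.075)&(abs(P[:,1]-.402)<.065)];print('bin z',np.histogram(q[:,2],bins=np.arange(0,.16,.01))[0])"
```

```text
clock: 31.03
tool_pos: [0.4788, 0.0982, 0.2638]
orientation: [-180.0, -0.0, 59.8]
force: [0.2, -0.4, 0.5]
opening: 0.0875
clock: 31.45
tool_pos: [0.4808, -0.0814, 0.2638]
orientation: [180.0, -0.0, 29.9]
force: [-0.2, -0.1, -0.6]
opening: 0.0873
[ 1.35665208e+01  1.67460826e+00 -2.01483177e+01  9.64957667e-03
 -6.81302918e+01 -1.63649551e+02]
shift [-0.6046  0.5817  0.1187] turn [ 0.     -0.0001  0.0831]
bin z [168  13  15  13  15  23  24 107 124  22  23  24   3   0   0]
```

Joint 6 is at -163.6° and nearing its limit, so I'll keep yaw 30, which still clears the compressor.

```bash
python3 -m handwheel '[[[-0.1,0.1,0],[0,0,0]],[[-0.25,0.25,0],[0,0,0]],[[-0.4,0.4,0],[0,0,0]],[[-0.55,0.53,0],[0,0,0]],[[-0.605,0.58,0.1],[0,0,0]]]'
python3 -m handwheel '[[[0,0,0],[0,0,0]],[[0,0,0],[0,0,0]],[[0,0,0],[0,0,0]]]'
python3 - <<'E'
from h import *
s=snapshot('wrist');save(s,'w10');P=cloud(s).reshape(-1,3)
t=P[(np.hypot(P[:,0]-.4345,P[:,1]+.242)<.05)&(P[:,2]>.112)&(P[:,2]<.122)]
x,y=t[:,0],t[:,1]
(c,r)=cv2.minEnclosingCircle(t[:,:2].astype(np.float32));print('can',c,r)
v=P[(np.hypot(P[:,0]-.4345,P[:,1]+.242)<.03)&(P[:,2]>.142)&(P[:,2]<.15)];print('tip',(v.min(0)+v.max(0))/2 if len(v) else '')
C=s['color'].reshape(-1,3);
d=P[(P[:,2]>.009)&(P[:,2]<.02)&(C.min(1)>110)&(np.hypot(P[:,0]-.5255,P[:,1]+.408)<.065)&(P[:,1]>-.44)]
if len(d)>20:
    x,y=d[:,0],d[:,1];q=np.linalg.lstsq(np.c_[2*x,2*y,np.ones(len(x))],x*x+y*y,rcond=None)[0];print('dock',len(d),q[:2],np.sqrt(q[2]+q[0]**2+q[1]**2))
print(get_obs()['joint_pos'].round(1));rows([.434,-.2425,.1])
E
```

```text
clock: 31.92
tool_pos: [0.4364, -0.2437, 0.2467]
orientation: [179.7, -0.2, 30.4]
force: [1.7, -0.4, 0.8]
opening: 0.0873
clock: 32.17
tool_pos: [0.4364, -0.2396, 0.2438]
orientation: [180.0, -0.0, 30.4]
force: [0.9, -0.1, 0.5]
opening: 0.0876
can (0.4346083700656891, -0.2431214153766632) 0.02906716801226139
tip [ 0.43473676 -0.24271905  0.14467029]
dock 226 [ 0.52590502 -0.40739775] 0.04245971576846113
[  -6.1    3.5  -20.9    0.   -65.6 -143.5]
shift [-0.0208  0.0064  0.72  ] turn [0. 0. 0.]
```

View pics/w10.png

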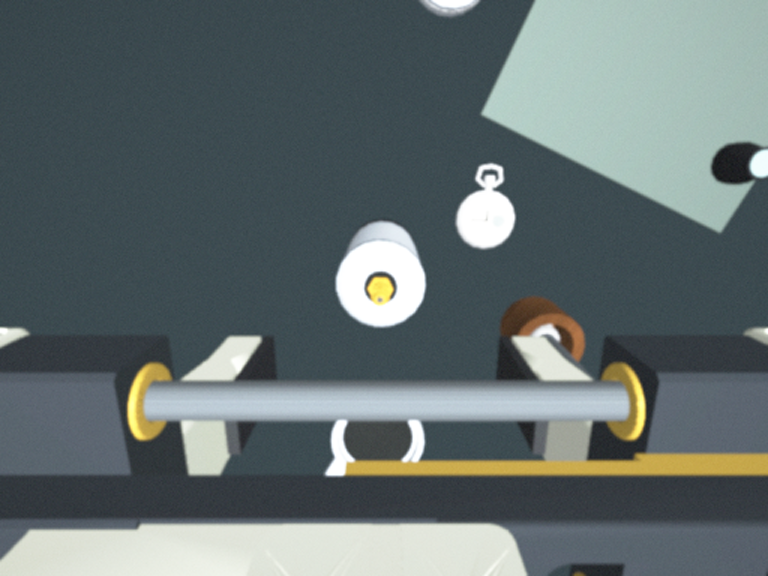

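Wrist: the can (380,285) lies centred between the fingers. The gauge and stand (545,335) are clear of the right finger's path. The dock is at (378,440). Grasp.

```bash
python3 -m handwheel '[[[-0.016,0.009,0.15],[0,0,0]],[[-0.016,0.009,0.3],[0,0,0]],[[-0.016,0.009,0.42],[0,0,0]],[[-0.016,0.009,0.52],[0,0,0]],[[-0.016,0.009,0.56],[0,0,0]]]'
python3 -m handwheel '[[[0,0,0.03],[0,0,0]],[[0,0,0.06],[0,0,0]],[[0,0,0.09],[0,0,0]],[[0,0,0.12],[0,0,0]],[[0,0,0.144],[0,0,0]]]'
python3 -m handwheel '[[[0,0,0],[0,0,0]],[[0,0,0],[0,0,0]],[[0,0,0],[0,0,0]],[[0,0,0],[0,0,0]],[[0,0,0],[0,0,0]]]' 1
python3 -m handwheel '[[[0,0,0],[0,0,0]],[[0,0,0],[0,0,0]],[[0,0,0],[0,0,0]]]' 1
python3 -m handwheel '[[[0,0,-0.03],[0,0,0]],[[0,0,-0.08],[0,0,0]],[[0,0,-0.14],[0,0,0]],[[0,0,-0.2],[0,0,0]],[[0,0,-0.2],[0,0,0]]]'
python3 -m handwheel '[[[0,0,0],[0,0,0]],[[0,0,0],[0,0,0]]]' 1
python3 -c "
from h import *
rows([.526,-.4075,.145])"
```

```text
clock: 32.63
tool_pos: [0.4339, -0.2415, 0.1293]
orientation: [-179.9, 0.1, 30.5]
force: [-0.1, 0.3, 0.0]
opening: 0.0876
clock: 33.05
tool_pos: [0.4348, -0.2428, 0.1025]
orientation: [180.0, -0.1, 30.4]
force: [-0.6, 0.5, -0.3]
opening: 0.0879
clock: 33.47
tool_pos: [0.4346, -0.2429, 0.1028]
orientation: [180.0, -0.0, 30.4]
force: [-0.4, -1.0, 0.9]
opening: 0.0598
clock: 33.72
tool_pos: [0.4345, -0.243, 0.1027]
orientation: [180.0, -0.0, 30.4]
force: [-1.8, -1.3, 2.9]
opening: 0.0573
clock: 34.13
tool_pos: [0.4357, -0.2431, 0.145]
orientation: [179.9, -0.2, 30.4]
force: [0.5, 0.1, -4.7]
opening: 0.0574
clock: 34.3
tool_pos: [0.4339, -0.2426, 0.142]
orientation: [-180.0, 0.0, 30.4]
force: [-0.9, 0.7, -4.9]
opening: 0.0574
shift [-0.0203  0.9442 -0.0156] turn [0. 0. 0.]
```

```bash
python3 -m handwheel '[[[0,0.1,0],[0,0,0]],[[-0.01,0.25,0],[0,0,0]],[[-0.02,0.4,0],[0,0,0]],[[-0.02,0.55,0],[0,0,0]],[[-0.02,0.7,0],[0,0,0]]]'
python3 -m handwheel '[[[0,0.1,0],[0,0,0]],[[0,0.18,0],[0,0,0]],[[0,0.24,0],[0,0,0]],[[0,0.244,0],[0,0,0]],[[0,0.244,0],[0,0,0]]]'
python3 -m handwheel '[[[0,0,0],[0,0,0]],[[0,0,0],[0,0,0]],[[0,0,0],[0,0,0]]]'
python3 -c "
from h import *
rows([.526,-.4075,.110])
s=snapshot('side');save(s,'s11',(180,70,340,200),4)"
```

```text
clock: 34.72
tool_pos: [0.5017, -0.3665, 0.1411]
orientation: [-179.9, 0.1, 30.4]
force: [0.3, 0.7, -3.7]
opening: 0.0571
clock: 35.13
tool_pos: [0.5259, -0.4077, 0.1405]
orientation: [-179.9, 0.1, 30.4]
force: [-0.8, -0.2, -5.2]
opening: 0.0572
clock: 35.38
tool_pos: [0.5263, -0.407, 0.1425]
orientation: [-180.0, -0.0, 30.4]
force: [-0.3, -0.2, -4.0]
opening: 0.0574
shift [-0.0025  0.0014  0.1623] turn [0. 0. 0.]
```

View pics/s11.png

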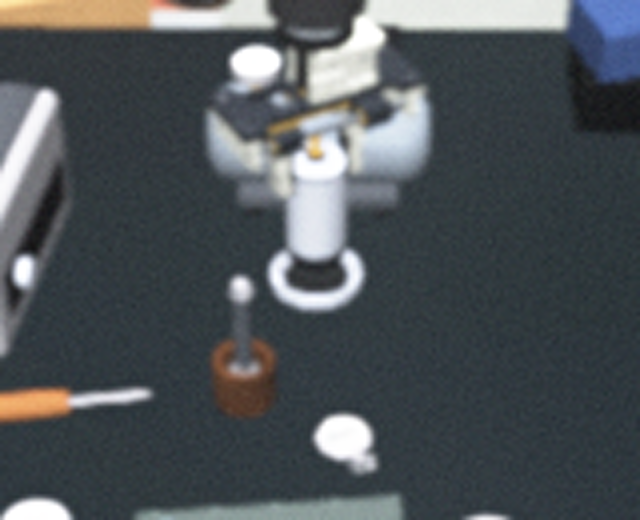

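The can (317,215) hangs centred over the dock ring (316,275). Lowering.

```bash
python3 -m handwheel '[[[0,0,0.04],[0,0,0]],[[0,0,0.08],[0,0,0]],[[0,0,0.12],[0,0,0]],[[0,0,0.15],[0,0,0]],[[0,0,0.162],[0,0,0]]]'
python3 -m handwheel '[[[0,0,0.003],[0,0,0]],[[0,0,0.006],[0,0,0]],[[0,0,0.009],[0,0,0]],[[0,0,0.009],[0,0,0]]]'
```

```text
clock: 35.85
tool_pos: [0.5259, -0.4075, 0.1088]
orientation: [-179.9, 0.1, 30.4]
force: [-2.6, 2.3, 8.6]
opening: 0.0573
clock: 36.18
tool_pos: [0.5265, -0.4079, 0.1088]
orientation: [180.0, -0.0, 30.4]
force: [-1.7, 0.2, 1.0]
opening: 0.0572
```

```bash
python3 -m handwheel '[[[0,0,0],[0,0,0]],[[0,0,0],[0,0,0]],[[0,0,0],[0,0,0]],[[0,0,0],[0,0,0]],[[0,0,0],[0,0,0]]]' -1
python3 -m handwheel '[[[0,0,0],[0,0,0]],[[0,0,0],[0,0,0]],[[0,0,0],[0,0,0]],[[0,0,0],[0,0,0]],[[0,0,0],[0,0,0]]]' -1
python3 -m handwheel '[[[0,0,-0.15],[0,0,0]],[[0,0,-0.3],[0,0,0]],[[0,0,-0.5],[0,0,0]],[[0,0,-0.7],[0,0,0]],[[0,0,-0.8],[0,0,0]]]'
python3 -m handwheel '[[[-0.1,-0.05,0],[0,0,0]],[[-0.3,-0.1,0],[0,0,0]],[[-0.5,-0.1,0],[0,0,0]],[[-0.7,-0.1,0],[0,0,0]],[[-0.7,-0.1,0],[0,0,0]]]'
python3 -m handwheel '[[[0,0,0],[0,0,0]],[[0,0,0],[0,0,0]],[[0,0,0],[0,0,0]],[[0,0,0],[0,0,0]],[[0,0,0],[0,0,0]]]'
python3 - <<'E'
from h import *
for n in('top','side'):
    s=snapshot(n);save(s,n+'12');w=cloud(s);P=w.reshape(-1,3)
    t=P[(np.hypot(P[:,0]-.526,P[:,1]+.408)<.05)&(P[:,2]>.117)&(P[:,2]<.13)]
    if len(t): print(n,'can top',cv2.minEnclosingCircle(t[:,:2].astype(np.float32)),np.median(t[:,2]))
    v=P[(np.hypot(P[:,0]-.526,P[:,1]+.408)<.04)&(P[:,2]>.14)&(P[:,2]<.165)]
    if len(v): print('tip',((v.min(0)+v.max(0))/2).round(4),v[:,2].max())
    g=P[(np.hypot(P[:,0]-.592,P[:,1]+.232)<.022)&(P[:,2]>.06)&(P[:,2]<.17)];print('gauge',((g.min(0)+g.max(0))/2).round(4),g[:,2].max())
    q=P[(abs(P[:,0]-.503)<.075)&(abs(P[:,1]-.402)<.065)];print('bin z',np.histogram(q[:,2],bins=np.arange(0,.16,.01))[0])
a=cv2.imread('pics/top12.png');b=cv2.imread('pics/side12.png')
cv2.imwrite('pics/fin.png',np.vstack([np.hstack([cv2.resize(a[240:390,60:230],(400,353)),cv2.resize(b[390:530,320:480],(400,353))]),a[230:420,60:768][:, :708].copy() if 0 else cv2.resize(a[230:440,60:768],(800,237))]))
E
```

```text
clock: 36.6
tool_pos: [0.5268, -0.4077, 0.1083]
orientation: [180.0, -0.0, 30.4]
force: [-0.6, -0.1, -0.3]
opening: 0.0845
clock: 37.02
tool_pos: [0.5265, -0.4076, 0.1082]
orientation: [-180.0, 0.0, 30.4]
force: [-0.8, -0.3, -0.3]
opening: 0.0878
clock: 37.43
tool_pos: [0.5276, -0.4087, 0.2741]
orientation: [179.7, -0.2, 30.4]
force: [0.6, -0.9, 1.5]
opening: 0.0871
clock: 37.85
tool_pos: [0.3907, -0.4632, 0.269]
orientation: [180.0, 0.0, 30.2]
force: [1.0, -0.1, 0.1]
opening: 0.088
clock: 38.27
tool_pos: [0.3966, -0.4608, 0.2679]
orientation: [-180.0, 0.0, 30.5]
force: [-0.0, -1.0, -0.4]
opening: 0.0879
top can top ((0.5278064608573914, -0.40581607818603516), 0.028884675353765488) 0.12353626665644363
tip [ 0.5276 -0.4066  0.1476] 0.1549108973298753
gauge [ 0.5942 -0.2329  0.1032] 0.1446321889396819
bin z [848  23  93 139 358 285  70 157 145  26  24  27   2   0   0]
side can top ((0.5227572917938232, -0.4047930836677551), 0.030299682170152664) 0.1221599266428573
tip [ 0.5258 -0.4018  0.1476] 0.15290409785042558
gauge [ 0.5899 -0.2288  0.1027] 0.145057229611269
bin z [505   7  29 103 269 277  27  65  94   3   3   6   1   0   0]
```

View pics/fin.png

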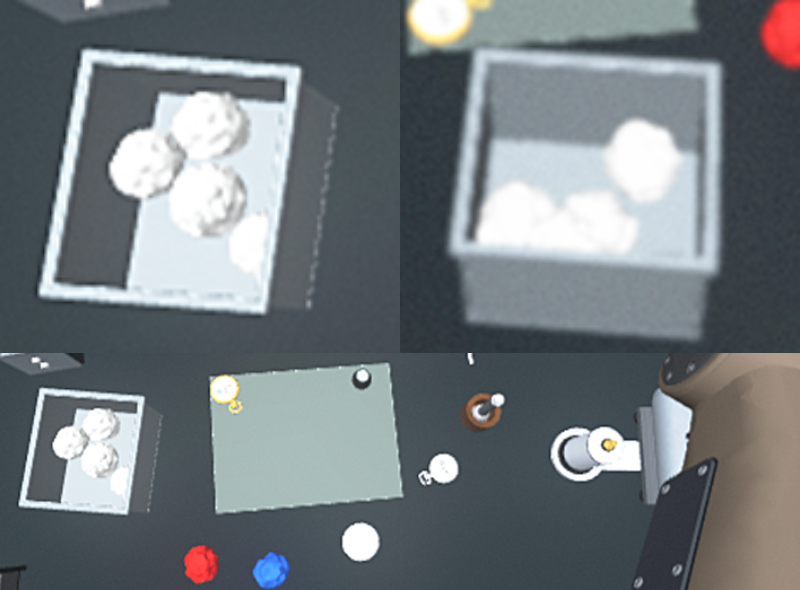

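The final view shows four balls in the bin, the can upright in the dock at (600,450), the gauge in its stand at (483,408), and everything else in place. Handing in.

```bash
python3 -c "
from h import *
print(close_job(),get_obs()['clock'])"
```

```text
the job is handed in; nothing more can be done
the job is handed in; nothing more can be done
```

I did the whole job and handed it in, with the robot clock at about 38 s of the 208 s allowed. No verdict was reported.

- **Gauge:** I pushed the rod in; the cap top came down to 0.138 m. I then pressed the gauge onto the canister's valve until it stopped hard, about 24 mm deep at 16 N.
- **Reading:** The rod came out only about 4–6 mm, short of the 12 mm ring, so the canister is not charged. The gauge is back upright in its stand with that reading still showing.
- **Canister:** It stands in the filling dock. The two cameras put its top about 2–4 mm from the dock's centre, with the top at z ≈ 0.123 m against 0.124 m expected.
- **Paper:** Only four balls were present, and the last images show all four in the bin. The mat is otherwise clear.
- **Left alone:** In the last top view the red and blue balls, watches, loupe and near tin lie where they were. The far tin, pen and screwdriver were only checked in a top view before the canister move.

**Checks that disagreed:**
- The top and side cameras differ by 2–5 mm.
- In the cloud while pressed, the chuck's lower edge looked about 3 mm higher than the arm's reading, which would mean about 21 mm deep. That is still past the 20 mm limit.
- My first bin-centre estimate was about 4 cm off, and I corrected it before using it.

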